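Knock jammed pins out of their tubes

TASK

Pull the drawer of the low parts chest out to its stop, then clear the three black tubes: tip each one that has a pin jammed in its neck mouth down over the open drawer and rap its rim on the steel rod until the pin drops into the drawer (knock the pins out, do not pull them with the gripper), and lay every emptied or already empty tube in the open tray. When all the pins are in the drawer and all the tubes in the tray, push the drawer fully home. Leave the other things on the bench where they are.

Things in the scene. Friction and masses are not known exactly. Their poses are not given: they have to be found in the camera images.
- chest_drawer0 (a joint): travel of the chest's only drawer in m: 0 = shut, 0.1176 = fully out at its stop; it slides straight out of the chest's front, along the chest's own -x (toward the robot), with about 1 N of friction
- chest_drawer0_handle (a point): middle of the drawer's bar handle: a level steel bar 11 mm thick and 91 mm long, along the point's y axis, carried by two stems 68 mm apart; its axis is about 41 mm above the bench and 35 mm in front of the drawer's front; moves with the drawer. The point's axes are those of the chest: -x is the way the drawer opens
- drawer_floor (a point): centre of the drawer's inner floor (upper surface), 22 mm above the bench; the inside is 135 mm along x by 118 mm along y, with walls 31 mm high; its front panel, 81 mm in front of this point, is 15 mm thick and reaches from 14 to 63 mm above the bench; moves with the drawer; axes as the chest's
- rod_top (a point): middle of the top line of the knock-out rod: a fixed level steel rod, 10 mm thick, 120 mm long along y, top 88 mm above the bench, held by two brackets on the front edge of the chest's top (dark steel chest 160 mm wide, 180 mm deep, 75 mm high, fixed). The open drawer lies just in front (-x) and below. Axes as the chest's
- guard_edge (a point): point on the upright free edge of the front guard: a fixed clear pane, 6 mm thick, across x, that stands at the right between robot and bench from this edge 190 mm farther to the right (-y), from 50 mm to 1.3 m above the bench; the way to the bench is open to the left (+y) of it. Along its foot, at this x, a rail 50 mm deep runs the whole width of the bench, its top 47 mm above the bench
- tray: loose open aluminium tray for the empty tubes, 220 mm along its x, 110 mm along its y, 32 mm high, walls 4 mm and floor 4 mm thick; origin at the centre of its underside
- tube_0_centre (a point): centre of a black square plastic tube lying on the bench, 76 mm long along x, 26 mm square, 60 g; open mouth at its -x end, other end closed. Two moulded beads near the mouth mark the neck, 18 mm long. Grip it across its sides. +z is up at the start. A pin is jammed in its neck, or it is already empty
- tube_1_centre (a point): centre of a black square plastic tube lying on the bench, 76 mm long along x, 26 mm square, 60 g; open mouth at its -x end, other end closed. Two moulded beads near the mouth mark the neck, 18 mm long. Grip it across its sides. +z is up at the start. A pin is jammed in its neck, or it is already empty
- tube_2_centre (a point): centre of a black square plastic tube lying on the bench, 76 mm long along x, 26 mm square, 60 g; open mouth at its -x end, other end closed. Two moulded beads near the mouth mark the neck, 18 mm long. Grip it across its sides. +z is up at the start. A pin is jammed in its neck, or it is already empty
- pin_0: oiled steel pin 36 mm long along x, origin mid-length on its axis; head 18 mm across, 6 mm thick at -x, shank 12 mm; 41 g. Starts jammed in the neck of tube_0, head outward, 3 mm inside the mouth: spring lips pinch the head, so tipping alone does not free it. Each sharp rap of the rim, mouth down, shifts it up to a few mm; after about 6 mm it slides out. None: absent
- pin_1: oiled steel pin 36 mm long along x, origin mid-length on its axis; head 18 mm across, 6 mm thick at -x, shank 12 mm; 41 g. Starts jammed in the neck of tube_1, head outward, 3 mm inside the mouth: spring lips pinch the head, so tipping alone does not free it. Each sharp rap of the rim, mouth down, shifts it up to a few mm; after about 6 mm it slides out. None: absent
- pin_2: oiled steel pin 36 mm long along x, origin mid-length on its axis; head 18 mm across, 6 mm thick at -x, shank 12 mm; 41 g. Starts jammed in the neck of tube_2, head outward, 3 mm inside the mouth: spring lips pinch the head, so tipping alone does not free it. Each sharp rap of the rim, mouth down, shifts it up to a few mm; after about 6 mm it slides out. None: absent
- mallet: bystander, to be left alone: soft-faced mallet with wooden handle, 96x279x34 mm; origin at the centre of its underside
- cover_casting_1: bystander, to be left alone: small die-cast cover, 65x91x28 mm; origin at the centre of its underside
- cover_casting_3: bystander, to be left alone: small die-cast cover, 64x82x38 mm; origin at the centre of its underside
- burr_block: bystander, to be left alone: aluminium block with burrs standing in it, 50x130x74 mm; origin at the centre of its underside
- flange_nut_1: bystander, to be left alone: flange nut, 26 mm wide, 14 mm high; origin at the centre of its underside
- flange_nut_2: bystander, to be left alone: flange nut, 26 mm wide, 14 mm high; origin at the centre of its underside

How it is judged:
By the outcome, as a careful person would: the job done as asked, in the order asked, and still so for the second after the job is handed in, with the robot touching nothing.
Of pin_0, pin_1, pin_2 only 2 to 3 are there at a start; the rules pass over those that are not, and their reading is None.
At some moment in a run one of tray may be knocked a few centimetres aside while the robot is not near it.
It also fails if it takes over 200 s, if anything falls off the work surface, if the arm or the gripper's body presses on something with over 40 N, if the wrist force passes 120 N, or if a joint passes its speed limit or range.

ROBOT

A 6-joint arm with a two-finger parallel gripper is mounted at the origin on a cart in front of the work surface, level with it; the furniture and walls round the work are solid. World frame = base frame: x ahead of the robot, y to its left, z up, the work surface at z = 0. Lengths are in mm, angles in degrees, forces in N, time in s.
With the tool pointing down it reaches from about 325 to 775 mm from the base axis. Payload 5.5 kg.
Tool frame: the origin (TCP) lies midway between the tips of the shut fingers; the grasp point (between the pads) lies 19 mm behind it (manip.grip_depth is the distance from the TCP to the grasp point, in mm); z points along the fingers, y is the line along which they close (so a half turn about z gives the same grasp; the last joint's range is limited). The gripper opens to 88 mm and grips with 3 to 60 N. Pads are 20 mm wide; open, the fingers measure 115 mm over their backs; the gripper's body (75 mm by 178 mm) begins 61 mm behind the grasp point.
Start: joints at [68.256, 5.22, 70.514, -0, 104.267, -3.249], TCP at [190.339, 569.023, 222.631] pointing down, gripper open.
Joint ranges: [-164.24, 164.24], [-49.07, 125.15], [9.68, 141.18], [-86.29, 266.29], [3.28, 154.24], [-151.56, 151.56]. Speed limits (degrees/s): [147.25, 147.25, 172.46, 180, 180, 180].

INTERFACE

Orientations are given as a 3x3 rotation matrix whose columns are the frame's x, y, z axes.
In Python, from bench import telemetry, eyes, hand_in, manip gives the robot as it stands.
- The arm moves only by the tool step_arm, never from a script. Its argument "motion" is a list that holds one entry, the list of rows, each a list of 5 numbers: the opening, from 0 (shut) to 1 (fully open), then the shift along the tool's x, y, z in m, then the turn about the tool's z in rad. A call has 1 to 20 rows; each row is the pose to reach, as a shift and turn from the pose commanded when the call began, along the tool's axes at that moment; what a row does not reach only later rows make up. A row lasts 1/10 s, in which the tool goes at most 50 mm and 8.59 degrees, less where a joint would pass 70% of its speed; a pose out of reach is approached as far as the arm can. A call with a gripper value outside its range is refused whole. The fingers move at their own pace and stop on an object; "newtons" is the grip in N (left out, the last holds). Time passes only in rows, so rows that repeat a pose let the fingers close. It gives the time, the measured TCP pose, the force, the opening and the grip force at its end, in the units of the state.
- telemetry.sense(): the state, without advancing time (a new reading comes with each control period).
- eyes.capture(name): name is "side" or "top" or "wrist"; returns a dict with "color" (400x640x3 uint8, red, green, blue), "z_map" (400x640 float32, mm along the optical axis (not along the pixel's ray), 0 where there is no reading), "vertical_fov" (degrees; the focal length in pixels is half the picture's height over the tangent of half this angle, whatever the lens; pixels are square), "cx", "cy" (the principal point, pixels), "dist_coeffs" ([k1, k2, p1, p2, k3] as OpenCV has them; the pictures are not rectified), "R" (3x3) and "t" (3): a world point X has camera coordinates R X + t. Camera axes: x right, y down, z forward; pixel columns grow to the right and rows downward; lengths in mm; the calibration is good to about 2 mm. A picture is of the moment at which its call begins.
- hand_in(): hands the job in; it is judged then, once.
The state is a dict: "clock": time; "q": joint angles; "dq": joint speeds; "joint_torque": joint torques, N m; "tool_pos": TCP position; "tcp_rot": TCP orientation; "contact_force": force on the tool from outside, world axes, zero at the start; "moment": the same for the moment, N m; "width": finger opening in mm; "gripper_force": force on a finger pad.
Only numpy, scipy, OpenCV 4.12 (cv2) and the standard library are available. Lean on these libraries where they do the work, as an engineer would, in place of code of your own. Each camera call takes 0.05 s, during which the arm holds its last target. There are 200 camera calls.

## Working session

There is one attempt and no reset: what is moved stays moved. The work goes in short steps, Python scripts to look and compute and a tool call to move; the robot and the scene stay as the last step left them, time stands still between calls to the robot, and variables do not carry over. Pictures are saved under pics/ and viewed, at most 14 in all, crops included, and the job is handed in when it is done.

Besides the shell and the picture viewer there is one more tool, called as name(argument=value, ...), one argument or row to a line, values as JSON. step_arm: Moves the arm, as the interface text tells. Its arguments: {"type":"object","properties":{"motion":{"type":"array"},"newtons":{"type":"number"}},"required":["motion"]}

```bash
ls; mkdir -p pics; cat > h.py <<'E'
import numpy as np, cv2
from bench import telemetry, eyes, manip
def cap(n,f=None):
    c=eyes.capture(n)
    if f: cv2.imwrite('pics/'+f,cv2.cvtColor(c['color'],cv2.COLOR_RGB2BGR))
    np.savez('last_'+n+'.npz',**{k:np.array(v) for k,v in c.items()})
    return c
def load(n): 
    d=np.load('last_'+n+'.npz'); return {k:d[k] for k in d}
def K(c):
    f=200/np.tan(np.radians(float(c['vertical_fov']))/2)
    return np.array([[f,0,float(c['cx'])],[0,f,float(c['cy'])],[0,0,1]])
def ray(c,pts):
    u=cv2.undistortPoints(np.array(pts,float).reshape(-1,1,2),K(c),np.array(c['dist_coeffs'],float)).reshape(-1,2)
    return np.c_[u,np.ones(len(u))]
def at_depth(c,pts):
    r=ray(c,pts); z=np.array([c['z_map'][int(round(p[1])),int(round(p[0]))] for p in pts])
    return (r*z[:,None]-np.array(c['t']))@np.array(c['R'])
def at_z(c,pts,h):
    R=np.array(c['R']);t=np.array(c['t']);o=-R.T@t; d=ray(c,pts)@R
    return o+d*((h-o[2])/d[:,2])[:,None]
def cloud(c):
    yy,xx=np.mgrid[0:400,0:640]; p=np.c_[xx.ravel(),yy.ravel()]
    r=ray(c,p)*c['z_map'].ravel()[:,None].astype(float)
    return ((r-np.array(c['t']))@np.array(c['R'])).reshape(400,640,3)
E
python3 - <<'E'
from h import *
for n in ('top','side'): cap(n,n+'0.png')
c=load('top'); print(c['R'],c['t'],c['vertical_fov'])
s=telemetry.sense(); print(s); print(manip.grip_depth,dir(manip))
E
```

```text
pics
[[-0.00462023 -0.99989895  0.01344438]
 [-0.99044754  0.00272288 -0.13786319]
 [ 0.13781265 -0.01395291 -0.99036003]] [ -41.44090779  567.4106992  1236.12048447] 42.21254558479319
{'clock': 0.1, 'q': array([ 6.82571144e+01,  5.25597829e+00,  7.05735683e+01, -1.21762382e-03,
        1.04266023e+02, -3.24769475e+00]), 'dq': array([-0.03168654, -0.02222039, -0.1364114 ,  0.00125939,  0.18129152,
        0.00355136]), 'joint_torque': array([ 2.04611621e-03, -4.47855556e+01, -4.07569671e+01,  6.99891080e-02,
        2.84170354e-02, -1.17111190e-04]), 'tool_pos': array([190.23786326, 568.76985351, 221.66328903]), 'tcp_rot': array([[-9.48348607e-01,  3.17229508e-01, -5.98770703e-04],
       [ 3.17230065e-01,  9.48347332e-01, -1.55697119e-03],
       [ 7.39253924e-05, -1.66649953e-03, -9.99998609e-01]]), 'contact_force': array([ 0.36378398,  0.19824924, -0.54010127]), 'moment': array([-3.70458019e-06,  4.37449757e-02, -5.53756607e-02]), 'gripper_force': 0.0, 'width': 87.46802451781518}
18.700000000000003 ['MotionError', '__class__', '__delattr__', '__dict__', '__dir__', '__doc__', '__eq__', '__format__', '__ge__', '__getattribute__', '__getstate__', '__gt__', '__hash__', '__init__', '__init_subclass__', '__le__', '__lt__', '__module__', '__ne__', '__new__', '__reduce__', '__reduce_ex__', '__repr__', '__setattr__', '__sizeof__', '__str__', '__subclasshook__', '__weakref__', 'grip_depth']
```

View pics/top0.png

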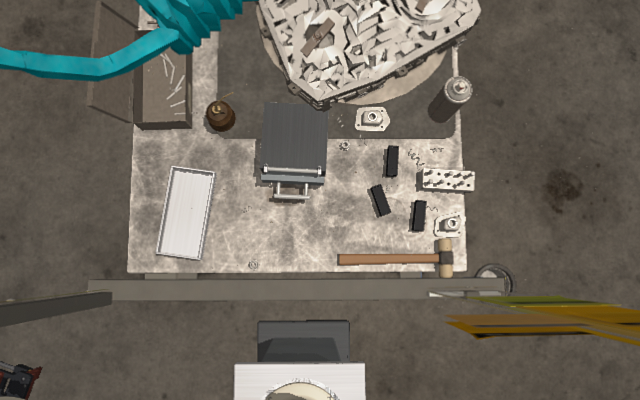

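View pics/side0.png

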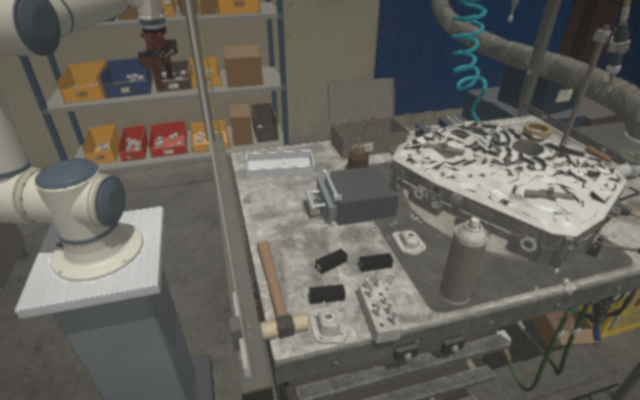

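```bash
python3 - <<'E'
from h import *
c=load('top')
im=cv2.cvtColor(c['color'],cv2.COLOR_RGB2BGR)
a=cv2.resize(im[95:295,240:490],None,fx=3.0,fy=3.0,interpolation=cv2.INTER_CUBIC)
cv2.imwrite('pics/top_crop.png',a)
P=cloud(c)
# tubes: dark regions above bench
g=im.max(2); m=((g<60)&(P[...,2]>12)&(P[...,2]<45)).astype(np.uint8)
n,l,st,ce=cv2.connectedComponentsWithStats(m)
for i in range(1,n):
    if st[i,4]>60:
        q=P[l==i]; q=q[abs(q[:,2]-np.median(q[:,2]))<6]
        print(st[i],ce[i].round(1),np.median(q,0).round(),cv2.minAreaRect(q[:,:2].astype(np.float32)))
for nm,p,h in [('tray',[(172,166),(215,172),(202,260),(157,254)],32),('chest top',[(265,103),(328,104),(325,166),(262,168)],75),('rod',[(266,171),(325,171)],88),('handle',[(274,198),(307,199)],41),('rail',[(110,280),(110,300),(500,278),(500,298)],47)]:
    print(nm,at_z(c,p,h).round(0).tolist())
    print('   d',at_depth(c,p).round(0).tolist())
E
```

```text
[428 103  19  19  85] [434.6 115.5] [ 759. -343.   29.] ((766.454345703125, -346.5356750488281), (55.95241928100586, 17.72924041748047), 41.447906494140625)
[209 110  26  22 127] [225.1 124.3] [737. 181.  32.] ((746.0011596679688, 189.6558380126953), (29.1859188079834, 67.14900207519531), 32.65380096435547)
[138 124  53   6 122] [163.1 126.7] [735. 345.  25.] ((735.180908203125, 341.61541748046875), (2.326115369796753, 119.8898696899414), 1.9865741729736328)
[386 146  12  30 292] [392.  160.4] [ 648. -234.   26.] ((648.3865356445312, -234.57376098632812), (24.984514236450195, 75.44692993164062), 85.27388763427734)
[371 185  20  31 313] [380.1 199.8] [ 547. -202.   26.] ((548.0835571289062, -202.44747924804688), (73.98086547851562, 25.81069564819336), 19.445133209228516)
[412 201  14  30 296] [418.7 215.4] [ 509. -298.   26.] ((508.3787841796875, -298.04815673828125), (24.31822967529297, 73.06342315673828), 81.87905883789062)
tray [[633.0, 316.0, 32.0], [618.0, 209.0, 32.0], [401.0, 236.0, 32.0], [415.0, 346.0, 32.0]]
   d [[633.0, 316.0, 34.0], [623.0, 214.0, 3.0], [401.0, 243.0, -3.0], [416.0, 356.0, -2.0]]
chest top [[781.0, 82.0, 75.0], [779.0, -72.0, 75.0], [624.0, -64.0, 75.0], [619.0, 88.0, 75.0]]
   d [[780.0, 82.0, 78.0], [760.0, -70.0, 136.0], [624.0, -64.0, 75.0], [619.0, 88.0, 76.0]]
rod [[610.0, 77.0, 88.0], [609.0, -63.0, 88.0]]
   d [[609.0, 77.0, 94.0], [611.0, -63.0, 77.0]]
handle [[551.0, 61.0, 41.0], [548.0, -20.0, 41.0]]
   d [[555.0, 63.0, 6.0], [548.0, -20.0, 44.0]]
rail [[353.0, 452.0, 47.0], [306.0, 450.0, 47.0], [354.0, -486.0, 47.0], [306.0, -483.0, 47.0]]
   d [[353.0, 453.0, 45.0], [307.0, 444.0, 64.0], [354.0, -485.0, 48.0], [336.0, -324.0, 483.0]]
```

View pics/top_crop.png

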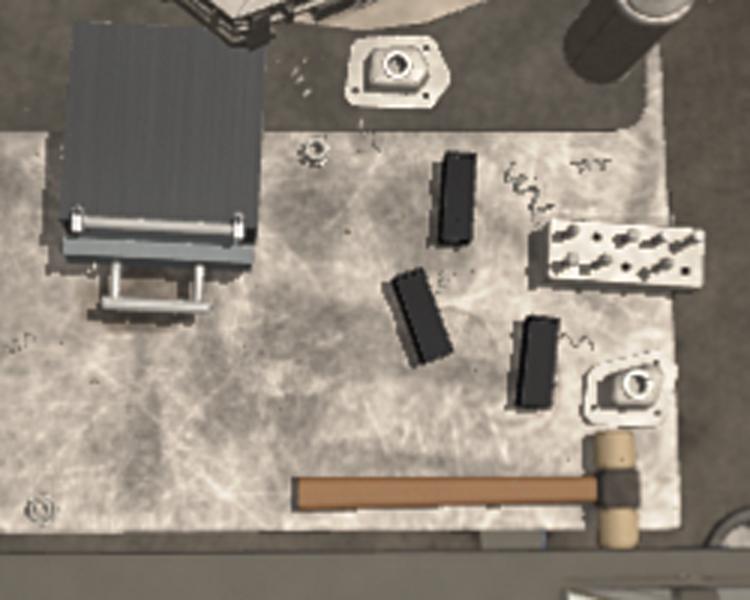

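```bash
python3 - <<'E'
from h import *
c=load('top');P=cloud(c)
q=P.reshape(-1,3)
for nm in('top','side'):
    q=cloud(load(nm)).reshape(-1,3); z=load(nm)['z_map'].ravel()
    k=(z>0)&(abs(q[:,0]-330)<45)&(q[:,2]>80)&(abs(q[:,1])<700)
    g=q[k]; print(nm,len(g),g.min(0) if len(g) else'',g.max(0) if len(g) else '')
    if len(g): 
        for lo in range(-700,700,50):
            h=g[(g[:,1]>=lo)&(g[:,1]<lo+50)]
            if len(h): print(lo,len(h),h.mean(0).round(),h[:,2].min().round())
def box(nm,m,er=3):
    a=P[m]; print(nm,len(a),a.mean(0).round(1),cv2.minAreaRect(a[:,:2].astype(np.float32)),a[:,2].mean())
X,Y,Z=P[...,0],P[...,1],P[...,2]
box('top',(abs(Z-75)<3)&(X>625)&(X<770)&(abs(Y)<100))
rod=(Z>81)&(Z<93)&(X>590)&(X<622)&(Y>-55)&(Y<70); a=P[rod]; print('rod',np.polyfit(a[:,1],a[:,0],1),a.mean(0))
h=(Z>36)&(Z<52)&(X>535)&(X<565)&(Y>-35)&(Y<75); a=P[h]; print('handle',np.polyfit(a[:,1],a[:,0],1),a.mean(0),a.min(0),a.max(0))
f=(Z>56)&(Z<68)&(X>575)&(X<605)&(abs(Y)<90); a=P[f]; print('front',np.polyfit(a[:,1],a[:,0],1),a.mean(0),a.min(0),a.max(0))
t=(Z>20)&(Z<40)&(X>390)&(X<645)&(Y>190)&(Y<370);box('tray',t)
E
```

```text
top 9095 [ 295.5120547  -470.61475139   80.03817058] [338.21342418 473.8537566  882.07668357]
-500 82 [ 329. -463.  284.] 81.0
-450 435 [ 333. -417.  454.] 80.0
-400 880 [ 334. -374.  556.] 81.0
-350 2453 [ 331. -318.  651.] 80.0
-300 1334 [ 331. -279.  769.] 416.0
-250 1112 [ 331. -224.  786.] 709.0
-200 739 [ 329. -187.  783.] 710.0
400 1815 [312. 445. 336.] 81.0
450 245 [329. 459. 324.] 81.0
side 2927 [ 295.04706486 -474.39686533   80.0062253 ] [338.17733748 468.52412398 620.67108883]
-500 1260 [ 326. -470.  426.] 80.0
-450 575 [ 324. -423.  321.] 80.0
-400 259 [ 323. -380.  317.] 80.0
-350 151 [ 326. -330.  373.] 80.0
-300 7 [ 334. -296.  514.] 440.0
400 621 [311. 445. 309.] 81.0
450 54 [315. 452. 266.] 87.0
top 2886 [696.2  11.3  75.2] ((697.6009521484375, 10.709068298339844), (164.16310119628906, 143.6751251220703), 89.44122314453125) 75.21453599860644
rod [4.17295306e-02 6.12028906e+02] [612.2746851    5.88981193  87.31773131]
handle [4.12845137e-02 5.53984346e+02] [554.72152338  17.85603577  45.81108055] [547.50099477 -24.86155102  36.97426945] [564.9849659   63.21357445  51.44496728]
front [4.30062057e-02 5.95511127e+02] [596.04042293  12.30742512  62.55400116] [585.12076062 -58.94671375  56.01887686] [604.98967122  88.84832431  67.80877855]
tray 637 [518.4 281.1  30.1] ((517.2318115234375, 272.85906982421875), (128.62498474121094, 220.33706665039062), 81.36157989501953) 30.065608923201385
```

```bash
python3 - <<'E'
from h import *
for nm in('top','side'):
    c=load(nm);P=cloud(c);im=c['color']
    print(nm,'cam',-np.array(c['R']).T@c['t'])
    for zlo in range(60,1000,100):
        m=(c['z_map']>0)&(abs(P[...,0]-331)<14)&(P[...,2]>zlo)&(P[...,2]<zlo+100)&(P[...,1]<0)
        if m.sum(): v,u=np.nonzero(m); a=P[m]; print(zlo,m.sum(),'y',np.percentile(a[:,1],[0,5,50,95,100]).round(),'x',a[:,0].mean().round(),'u',u.min(),u.max(),'v',v.min(),v.max(),im[m].mean(0).round())
a=cv2.cvtColor(load('top')['color'],cv2.COLOR_RGB2BGR)[260:360,400:640]
b=cv2.cvtColor(load('side')['color'],cv2.COLOR_RGB2BGR)[100:400,130:430]
b=cv2.resize(b,None,fx=1.6,fy=1.6);a=cv2.resize(a,(800,333))
o=np.zeros((600,800,3),np.uint8);
a=cv2.resize(a,(300,125)); o[:480,:480]=b;o[:125,490:790]=a
cv2.imwrite('pics/guard.png',o)
E
```

```text
top cam [ 391.44602862  -25.73423162 1302.9865151 ]
60 262 y [-471. -462. -385. -306. -302.] x 327.0 u 427 511 v 286 294 [113. 107.  98.]
160 239 y [-471. -463. -378. -306. -304.] x 327.0 u 438 526 v 289 296 [115. 109.  99.]
260 97 y [-470. -465. -315. -304. -303.] x 327.0 u 451 547 v 291 300 [93. 87. 75.]
360 204 y [-470. -424. -316. -296. -288.] x 331.0 u 465 578 v 294 305 [94. 88. 61.]
460 631 y [-470. -424. -343. -294. -288.] x 334.0 u 473 616 v 295 310 [83. 82. 38.]
560 862 y [-470. -423. -343. -296. -288.] x 333.0 u 496 639 v 302 316 [95. 82. 31.]
660 1395 y [-414. -392. -302. -182. -174.] x 333.0 u 444 639 v 308 326 [107.  79.  26.]
760 3314 y [-368. -329. -264. -182. -174.] x 330.0 u 455 639 v 315 341 [91. 69. 28.]
860 98 y [-306. -304. -295. -292. -292.] x 329.0 u 624 639 v 329 345 [104.  80.  21.]
side cam [ 332.15250048 -866.86502404  675.50996844]
60 376 y [-474. -473. -436. -330. -306.] x 322.0 u 234 254 v 270 374 [134. 132. 125.]
160 153 y [-474. -472. -471. -357. -325.] x 326.0 u 228 248 v 234 335 [122. 121. 114.]
260 223 y [-474. -473. -471. -337. -306.] x 326.0 u 218 241 v 173 290 [120. 119. 111.]
360 341 y [-474. -473. -471. -341. -291.] x 327.0 u 208 232 v 108 234 [121. 119. 109.]
460 608 y [-474. -473. -469. -335. -291.] x 328.0 u 196 222 v 35 163 [115. 111.  96.]
560 441 y [-474. -473. -471. -343. -296.] x 327.0 u 186 208 v 0 70 [110. 108.  95.]
```

View pics/guard.png

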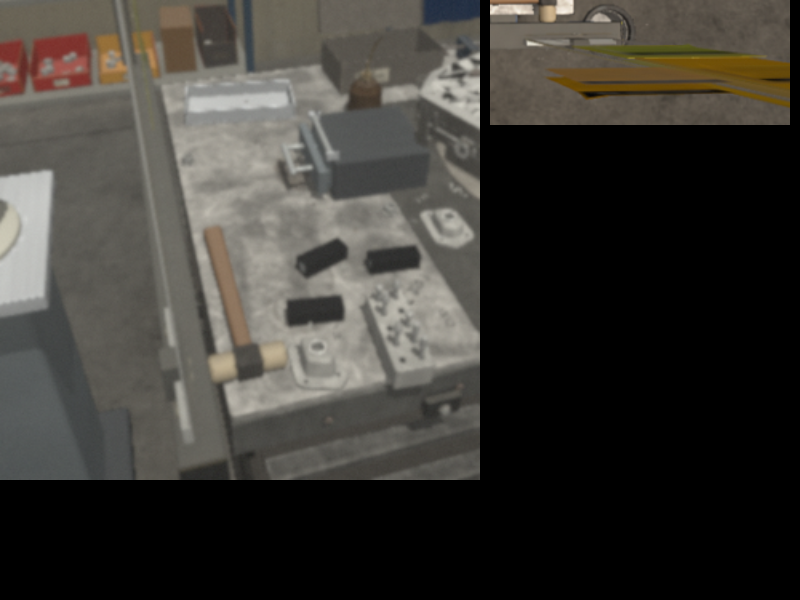

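```bash
cat >> h.py <<'E'
def plan(wps):
    "wps: (x,y,z,yaw of tool y in deg) -> shift (m) and turn (rad) in present tool axes"
    s=telemetry.sense(); p=s['tool_pos']; R=np.array(s['tcp_rot']); y0=np.degrees(np.arctan2(R[1,1],R[0,1]))
    print('now',p.round(1),'yaw',round(y0,1),'q',s['q'].round(0),'w',round(s['width'],1),'t',s['clock'])
    last=p;ly=y0
    for w in wps:
        d=R.T@(np.array(w[:3],float)-p)/1000
        t=-((w[3]-y0+180)%360-180)
        rows=max(np.linalg.norm(np.array(w[:3])-last)/50,abs(((w[3]-ly+180)%360-180))/8.59)
        print(w,'->',d.round(4).tolist(),round(np.radians(t),4),'rows>=%.1f'%rows); last=np.array(w[:3],float);ly=w[3]
E
python3 -c "
from h import *
plan([(140,360,222,68),(330,190,222,30),(400,17,222,-2.4),(554,17,120,-2.4),(554,17,22,-2.4)])"
```

```text
now [190.2 568.8 221.7] yaw 71.5 q [ 68.   5.  71.  -0. 104.  -3.] w 87.5 t 0.1
(140, 360, 222, 68) -> [-0.0186, -0.2139, 0.0] 0.0612 rows>=4.3
(330, 190, 222, 30) -> [-0.2527, -0.3149, 0.0002] 0.7244 rows>=5.1
(400, 17, 222, -2.4) -> [-0.374, -0.4567, 0.0004] 1.2899 rows>=3.8
(554, 17, 120, -2.4) -> [-0.52, -0.4077, 0.1023] 1.2899 rows>=3.7
(554, 17, 22, -2.4) -> [-0.52, -0.4075, 0.2003] 1.2899 rows>=2.0
```

step_arm(
  motion=[
    [[0.36,-0.019,-0.21,0,0.06],[0.36,-0.019,-0.21,0,0.06],[0.36,-0.019,-0.21,0,0.06],[0.36,-0.019,-0.21,0,0.06],[0.36,-0.019,-0.21,0,0.06],[0.36,-0.25,-0.315,0,0.72],[0.36,-0.25,-0.315,0,0.72],[0.36,-0.25,-0.315,0,0.72],[0.36,-0.25,-0.315,0,0.72],[0.36,-0.25,-0.315,0,0.72],[0.36,-0.25,-0.315,0,0.72],[0.36,-0.374,-0.457,0,1.29],[0.36,-0.374,-0.457,0,1.29],[0.36,-0.374,-0.457,0,1.29],[0.36,-0.374,-0.457,0,1.29],[0.36,-0.374,-0.457,0,1.29]],
  ],
  newtons=30,
)

```text
clock: 1.7
tool_pos: [400.6, 14.1, 221.7]
tcp_rot: [[0.05, 0.999, -0.002], [0.999, -0.05, -0.001], [-0.001, -0.002, -1.0]]
contact_force: [-0.5, 0.2, -0.3]
width: 31.8
gripper_force: 0.0
```

```bash
python3 - <<'E'
from h import *
c=cap('wrist','w1.png'); print(c['R'].round(3),c['t'].round(0),c['vertical_fov'])
plan([(554,17,110,-2.4),(554,17,22,-2.4)])
P=cloud(c);X,Y,Z=P[...,0],P[...,1],P[...,2]
h=(c['z_map']>0)&(Z>34)&(Z<52)&(X>540)&(X<562)&(Y>-35)&(Y<75); a=P[h]
if len(a)>5: print('handle',np.polyfit(a[:,1],a[:,0],1),a.mean(0),a.min(0),a.max(0))
E
```

```text
[[ 0.999 -0.048 -0.001]
 [-0.046 -0.966  0.255]
 [-0.013 -0.255 -0.967]] [-399.    1.  397.] 60.729870126322446
now [400.  16. 222.] yaw -2.6 q [ -3. -26.  98.   0. 108.  -0.] w 31.6 t 1.75
(554, 17, 110, -2.4) -> [0.0078, 0.154, 0.1117] -0.0027 rows>=3.8
(554, 17, 22, -2.4) -> [0.0078, 0.1541, 0.1997] -0.0027 rows>=1.8
handle [4.29630236e-02 5.52839300e+02] [553.68842805  19.76415585  44.84604937] [547.20018779 -26.027418    38.26080493] [561.99381851  63.68643194  48.29248882]
```

View pics/w1.png

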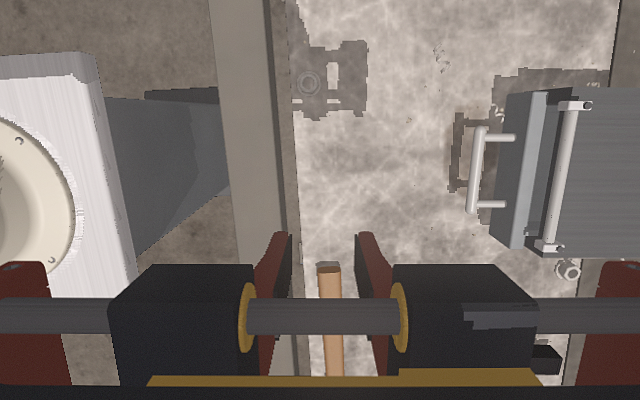

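step_arm(
  motion=[
    [[0.36,0.009,0.153,0.11,0],[0.36,0.009,0.153,0.11,0],[0.36,0.009,0.153,0.11,0],[0.36,0.009,0.153,0.11,0],[0.36,0.009,0.153,0.11,0],[0.36,0.009,0.153,0.155,0],[0.36,0.009,0.153,0.199,0],[0.36,0.009,0.153,0.199,0],[0,0.009,0.153,0.199,0],[0,0.009,0.153,0.199,0],[0,0.009,0.153,0.199,0],[0,0.009,0.153,0.199,0],[0,0.009,0.153,0.199,0],[0,0.009,0.153,0.199,0]],
  ],
  newtons=30,
)

```text
clock: 3.15
tool_pos: [555.2, 19.9, 27.3]
tcp_rot: [[0.042, 0.999, 0.005], [0.999, -0.042, 0.001], [0.001, 0.005, -1.0]]
contact_force: [-0.6, 1.8, 6.0]
width: 10.1
gripper_force: 30.0
```

step_arm(
  motion=[
    [[0,0,-0.02,0,0],[0,0,-0.04,0,0],[0,0,-0.06,0,0],[0,0,-0.08,0,0],[0,0,-0.1,0,0],[0,0,-0.11,0,0],[0,0,-0.116,0,0],[0,0,-0.12,0,0],[0,0,-0.121,0,0],[0,0,-0.121,0,0]],
  ],
)

```text
clock: 4.15
tool_pos: [447.0, 25.6, 27.4]
tcp_rot: [[0.042, 0.998, 0.038], [0.999, -0.042, 0.003], [0.004, 0.038, -0.999]]
contact_force: [62.3, 5.3, -33.5]
width: 14.7
gripper_force: 29.9
```

```bash
python3 - <<'E'
from h import *
s=telemetry.sense(); print(s['contact_force'],s['width'],s['tool_pos'])
E
```

```text
[ 62.32238538   5.27449727 -33.50603632] 14.671964131386595 [446.95957615  25.59989664  27.4363182 ]
```

step_arm(
  motion=[
    [[0,0,0.01,0,0],[0,0,0.011,0,0],[0.36,0,0.011,0,0],[0.36,0,0.011,0,0],[0.36,0,0.011,0,0],[0.36,0,0.011,0,0]],
  ],
)

```text
clock: 4.75
tool_pos: [443.2, 24.0, 23.8]
tcp_rot: [[0.042, 0.999, -0.0], [0.999, -0.042, -0.0], [-0.0, -0.0, -1.0]]
contact_force: [0.0, -0.1, 0.2]
width: 31.5
gripper_force: 0.0
```

```bash
python3 - <<'E'
from h import *
s=telemetry.sense(); print(s['contact_force'],s['width'],s['tool_pos'])
c=cap('top','t2.png');P=cloud(c);X,Y,Z=P[...,0],P[...,1],P[...,2]
f=(Z>54)&(Z<70)&(X>440)&(X<520)&(abs(Y-15)<90); a=P[f]; print('front',a.mean(0),a.min(0),a.max(0))
im=cv2.cvtColor(c['color'],cv2.COLOR_RGB2BGR)
cv2.imwrite('pics/t2c.png',cv2.resize(im[150:290,220:360],None,fx=4,fy=4))
E
```

```text
[ 0.00921554 -0.14287497  0.20356282] 31.49433423029193 [443.20283072  24.0280131   23.80887937]
front [496.25705946 -37.95996239  60.34378311] [480.50027622 -53.51397417  54.05559588] [519.68361654 -15.10221761  66.84865628]
```

View pics/t2c.png

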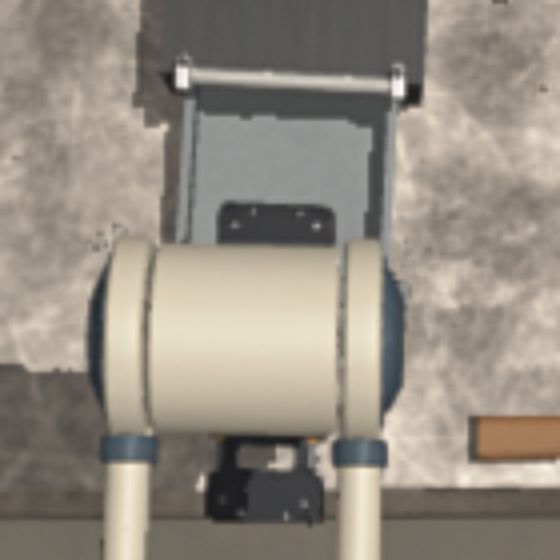

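step_arm(
  motion=[
    [[0.45,0,0,-0.05,0],[0.45,0,0,-0.1,0],[0.45,0,0,-0.15,0],[0.45,-0.05,0,-0.2,0],[0.45,-0.1,0.03,-0.22,0],[0.45,-0.15,0.06,-0.22,0],[0.45,-0.2,0.09,-0.22,0],[0.45,-0.24,0.11,-0.22,0],[0.45,-0.24,0.11,-0.22,0]],
  ],
)

```text
clock: 5.7
tool_pos: [543.6, -223.0, 243.1]
tcp_rot: [[0.043, 0.999, -0.001], [0.999, -0.043, -0.0], [-0.0, -0.001, -1.0]]
contact_force: [-0.6, -0.2, 0.2]
width: 39.5
gripper_force: 0.0
```

```bash
python3 - <<'E'
from h import *
s=telemetry.sense(); print(s['contact_force'],s['width'],s['tool_pos'],s['q'])
c=cap('wrist','w3.png')
c=cap('top','t3.png');P=cloud(c);X,Y,Z=P[...,0],P[...,1],P[...,2]
f=(Z>58)&(Z<68)&(X>440)&(X<520)&(abs(Y-15)<90); a=P[f]; print('front',np.polyfit(a[:,1],a[:,0],1),a.mean(0),a.min(0),a.max(0))
h=(Z>36)&(Z<52)&(X>415)&(X<455)&(Y>-35)&(Y<75); a=P[h]; print('handle',np.polyfit(a[:,1],a[:,0],1),a.mean(0),a.min(0),a.max(0))
E
```

```text
[-0.6451261  -0.21737062  0.20805625] 39.477681996419896 [ 543.61538455 -222.98941312  243.05943485] [-2.56082205e+01  3.62085378e+00  7.01198449e+01 -2.16128324e-02
  1.06296754e+02 -2.31219195e+01]
front [5.12424217e-02 4.89691511e+02] [490.78596836  21.35843193  63.06210204] [480.21205279 -53.54244354  58.23787021] [507.41994477  97.65235338  67.74631809]
handle [3.32633974e-02 4.47480831e+02] [448.20523717  21.77787122  46.05701547] [442.78228644 -19.75530862  39.12514253] [452.92789491  67.42434858  51.79189136]
```

View pics/w3.png

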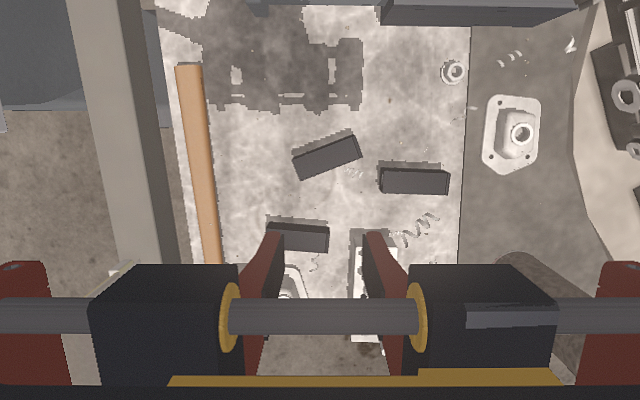

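```bash
python3 - <<'E'
from h import *
c=load('top');P=cloud(c)
for u in (290,305):
    print(u,[tuple(int(a) for a in (v,*P[v,u][[0,2]],*c['color'][v,u][:1])) for v in range(150,240,2)])
for f,n in (('last_wrist.npz','wrist'),):
    c=load(n);P=cloud(c);X,Y,Z=P[...,0],P[...,1],P[...,2]
    for z in range(1):
        m=(c['z_map']>0)&(Z>8)&(Z<40)&(X>430)&(X<700)&(Y<-150)&(Y>-345)&(c['color'].max(2)<75)
        k,l,st,ce=cv2.connectedComponentsWithStats(m.astype(np.uint8))
        for i in range(1,k):
            if st[i,4]>300:
                q=P[l==i];q=q[q[:,2]>22];print(ce[i].round(),st[i,4],q.mean(0).round(1) ,cv2.minAreaRect(q[:,:2].astype(np.float32)))
im=cv2.cvtColor(c['color'],cv2.COLOR_RGB2BGR)
cv2.imwrite('pics/w3c.png',cv2.convertScaleAbs(cv2.resize(im[120:270,255:465],None,fx=3.8,fy=3.8,interpolation=cv2.INTER_CUBIC),alpha=2,beta=0))
E
```

```text
290 [(150, 663, 76, 87), (152, 658, 75, 85), (154, 653, 77, 86), (156, 648, 76, 87), (158, 643, 76, 86), (160, 639, 71, 88), (162, 633, 77, 89), (164, 628, 77, 89), (166, 624, 74, 85), (168, 617, 82, 150), (170, 611, 90, 193), (172, 618, 22, 76), (174, 613, 26, 72), (176, 608, 22, 73), (178, 603, 22, 70), (180, 598, 24, 146), (182, 593, 20, 146), (184, 588, 24, 147), (186, 583, 18, 147), (188, 578, 21, 147), (190, 573, 23, 148), (192, 568, 20, 145), (194, 563, 22, 145), (196, 557, 23, 146), (198, 553, 20, 146), (200, 548, 18, 146), (202, 543, 22, 146), (204, 538, 22, 145), (206, 533, 22, 145), (208, 527, 25, 145), (210, 523, 20, 147), (212, 517, 25, 147), (214, 512, 29, 87), (216, 507, 24, 106), (218, 500, 49, 150), (220, 494, 64, 151), (222, 490, 61, 149), (224, 485, 64, 135), (226, 483, 17, 65), (228, 479, 3, 74), (230, 475, -4, 76), (232, 470, -1, 80), (234, 464, 1, 80), (236, 459, 2, 74), (238, 452, 45, 95)]
305 [(150, 663, 74, 87), (152, 658, 76, 88), (154, 652, 77, 87), (156, 648, 77, 87), (158, 643, 75, 89), (160, 638, 75, 90), (162, 633, 78, 89), (164, 629, 74, 90), (166, 623, 77, 88), (168, 619, 76, 106), (170, 612, 85, 209), (172, 607, 86, 136), (174, 612, 28, 69), (176, 609, 19, 74), (178, 603, 25, 72), (180, 597, 25, 150), (182, 593, 20, 147), (184, 588, 20, 145), (186, 582, 24, 147), (188, 578, 22, 146), (190, 572, 24, 145), (192, 568, 21, 145), (194, 562, 24, 144), (196, 558, 22, 145), (198, 552, 27, 145), (200, 547, 23, 140), (202, 542, 24, 71), (204, 538, 20, 74), (206, 532, 22, 73), (208, 528, 21, 72), (210, 522, 27, 73), (212, 517, 23, 74), (214, 512, 25, 74), (216, 507, 25, 73), (218, 500, 48, 75), (220, 494, 61, 72), (222, 490, 62, 73), (224, 485, 62, 75), (226, 481, 45, 73), (228, 476, 43, 94), (230, 472, 40, 97), (232, 467, 46, 99), (234, 464, 0, 87), (236, 460, -4, 78), (238, 454, 0, 115)]
```

View pics/w3c.png

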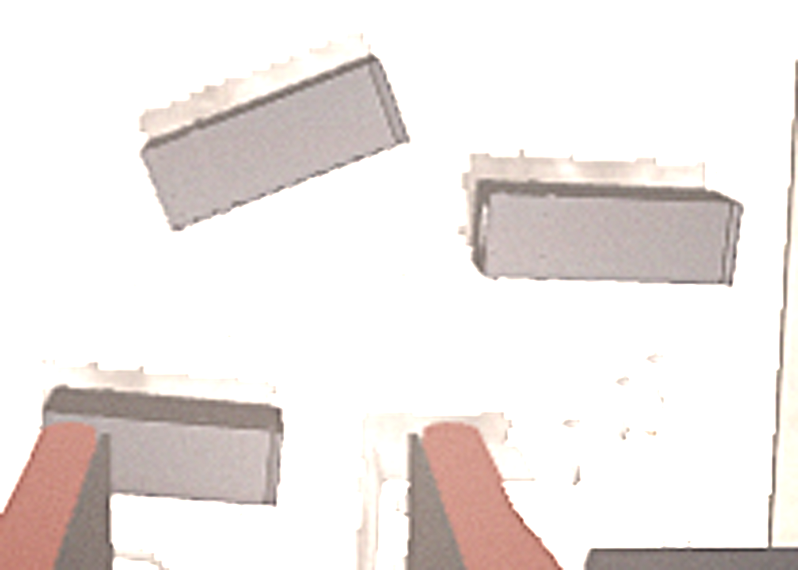

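```bash
python3 - <<'E'
from h import *
c=load('wrist');g=c['color'].astype(np.float32).mean(2)
R=np.array(c['R']);t=np.array(c['t'])
def prof(ctr,yaw,z=26):
    a=np.radians(yaw);u=np.array([np.cos(a),np.sin(a)]);v=np.array([-u[1],u[0]])
    s=np.arange(-46,47,2.);w=np.arange(-8,9,1.)
    pts=np.array([[*(np.array(ctr)+si*u+wi*v),z] for si in s for wi in w])
    ip,_=cv2.projectPoints(pts,cv2.Rodrigues(R)[0],t,K(c),np.array(c['dist_coeffs'],float))
    m=ip.reshape(len(s),len(w),2).astype(np.float32)
    return cv2.remap(g,m[...,0],m[...,1],cv2.INTER_LINEAR)
for n,ctr,yaw in (('A',(648,-234),-4.7),('B',(548,-202),19.4),('C',(508,-298),-8.1)):
    p=prof(ctr,yaw);print(n,p.mean(1).round(0).astype(int).tolist()); 
E
```

```text
A [166, 146, 113, 68, 92, 96, 98, 98, 98, 97, 97, 97, 96, 95, 96, 96, 94, 95, 94, 94, 94, 93, 93, 93, 92, 92, 92, 92, 92, 92, 91, 91, 91, 90, 90, 90, 90, 89, 90, 89, 82, 92, 99, 197, 189, 186, 183]
B [169, 167, 168, 171, 160, 90, 94, 93, 94, 93, 93, 93, 93, 94, 93, 93, 93, 94, 93, 93, 93, 93, 93, 93, 93, 93, 93, 93, 94, 93, 93, 93, 93, 93, 94, 94, 94, 94, 94, 95, 79, 88, 114, 181, 177, 178, 177]
C [203, 206, 206, 191, 145, 96, 80, 81, 81, 81, 81, 81, 81, 78, 75, 71, 75, 89, 90, 90, 91, 91, 91, 92, 92, 92, 93, 93, 94, 94, 94, 95, 95, 96, 96, 96, 97, 97, 98, 98, 101, 81, 88, 169, 205, 202, 200]
```

step_arm(
  motion=[
    [[0.4,0.05,-0.02,0,0],[0.4,0.1,-0.04,0,0],[0.4,0.15,-0.06,0,0],[0.4,0.2,-0.08,0,0],[0.4,0.24,-0.085,0.02,0],[0.4,0.245,-0.085,0.07,0],[0.4,0.245,-0.085,0.12,0],[0.4,0.245,-0.085,0.15,0],[0.4,0.245,-0.085,0.15,0]],
  ],
)

```text
clock: 6.7
tool_pos: [464.5, 29.0, 87.9]
tcp_rot: [[0.041, 0.999, -0.01], [0.999, -0.041, 0.0], [-0.0, -0.01, -1.0]]
contact_force: [-0.5, -0.2, 0.1]
width: 35.0
gripper_force: 0.0
```

step_arm(
  motion=[
    [[0.4,-0.005,-0.016,0,0],[0.4,-0.005,-0.016,0.04,0],[0.4,-0.005,-0.016,0.066,0],[0.4,-0.005,-0.016,0.066,0],[0,-0.005,-0.016,0.066,0],[0,-0.005,-0.016,0.066,0],[0,-0.005,-0.016,0.066,0],[0,-0.005,-0.016,0.066,0],[0,-0.005,-0.016,0.066,0],[0,-0.005,-0.016,0.066,0],[0,-0.005,-0.021,0.066,0],[0,-0.005,-0.026,0.066,0],[0,-0.005,-0.031,0.066,0],[0,-0.005,-0.031,0.066,0]],
  ],
  newtons=40,
)

```text
clock: 8.1
tool_pos: [448.9, 24.0, 29.8]
tcp_rot: [[0.043, 0.999, 0.03], [0.999, -0.043, -0.0], [0.001, 0.03, -1.0]]
contact_force: [49.8, -0.2, -26.1]
width: 9.7
gripper_force: 40.0
```

step_arm(
  motion=[
    [[0.4,0,0.008,0,0],[0.4,0,0.012,0,0],[0.4,0,0.014,0,0],[0.4,0,0.014,0,0],[0.43,0,0.014,-0.05,0],[0.43,0,0.014,-0.1,0],[0.43,0,0.014,-0.15,0],[0.43,-0.05,0.03,-0.18,0],[0.43,-0.1,0.04,-0.18,0.1],[0.43,-0.14,0.06,-0.18,0.2],[0.43,-0.14,0.06,-0.18,0.2],[0.43,-0.14,0.06,-0.18,0.2]],
  ],
)

```text
clock: 9.3
tool_pos: [491.0, -118.7, 206.8]
tcp_rot: [[0.241, 0.971, -0.002], [0.971, -0.241, 0.001], [0.0, -0.002, -1.0]]
contact_force: [-0.8, 0.1, 0.9]
width: 38.1
gripper_force: 0.0
```

```bash
python3 - <<'E'
from h import *
c=cap('wrist')
P=cloud(c);X,Y,Z=P[...,0],P[...,1],P[...,2]
h=(c['z_map']>0)&(Z>34)&(Z<52)&(X>425)&(X<460)&(Y>-35)&(Y<75); a=P[h]
if len(a)>5: print('handle',np.polyfit(a[:,1],a[:,0],1),a.mean(0),a.min(0),a.max(0))
# tube B ~ (548,-202), yaw 19.4; 
plan([(500,-110,130,-70.6),(548,-202,130,-70.6)])
s=telemetry.sense();R=np.array(c['R']);print('cam rel tool',(-R.T@c['t']-s['tool_pos'])@s['tcp_rot'], s['tcp_rot'].T@R[2])
E
```

```text
handle [3.72868672e-02 4.49399119e+02] [450.11103436  19.0929348   45.00469402] [441.43640904 -21.51281267  38.91565451] [459.98901248  59.55669642  48.35542274]
now [ 490.9 -117.6  207.1] yaw -13.8 q [-17. -10.  86.   0. 103.  -3.] w 37.8 t 9.35
(500, -110, 130, -70.6) -> [0.0095, 0.0071, 0.0771] 0.9905 rows>=6.6
(548, -202, 130, -70.6) -> [-0.0684, 0.0757, 0.0769] 0.9905 rows>=2.1
cam rel tool [  68.12692922    0.39452005 -161.19405761] [-2.53969963e-01  4.17087634e-04  9.67212016e-01]
```

```bash
python3 -c "
from h import *
plan([(630,-240,120,-90)])"
```

```text
now [ 490.9 -117.6  207.1] yaw -13.8 q [-17. -10.  86.   0. 103.  -3.] w 37.8 t 9.35
(630, -240, 120, -90) -> [-0.0856, 0.1645, 0.0867] 1.3291 rows>=8.9
```

step_arm(
  motion=[
    [[0.43,-0.02,0.04,0,0.2],[0.43,-0.04,0.08,0,0.4],[0.43,-0.06,0.12,0,0.6],[0.43,-0.085,0.164,0.03,0.8],[0.43,-0.085,0.164,0.06,1.0],[0.43,-0.085,0.164,0.085,1.2],[0.43,-0.085,0.164,0.085,1.33],[0.43,-0.085,0.164,0.085,1.33],[0.43,-0.085,0.164,0.085,1.33],[0.43,-0.085,0.164,0.085,1.33],[0.43,-0.085,0.164,0.085,1.33]],
  ],
)

```text
clock: 10.45
tool_pos: [630.4, -238.1, 122.9]
tcp_rot: [[1.0, 0.005, 0.0], [0.005, -1.0, 0.0], [0.0, -0.0, -1.0]]
contact_force: [-0.1, 0.1, -0.6]
width: 37.7
gripper_force: 0.0
```

```bash
python3 - <<'E'
from h import *
c=cap('wrist','w4.png'); print(telemetry.sense()['tool_pos'],telemetry.sense()['q'])
im=cv2.cvtColor(c['color'],cv2.COLOR_RGB2BGR)
b=np.clip(255*(im/255.)**0.5,0,255).astype(np.uint8)
cv2.imwrite('pics/w4b.png',cv2.resize(b,(800,500),interpolation=cv2.INTER_CUBIC))
E
```

```text
[ 630.43163175 -238.46754953  122.94224118] [-2.36157875e+01  1.68212364e+01  6.75416258e+01  9.13129752e-03
  9.56335054e+01  6.61673231e+01]
```

View pics/w4b.png

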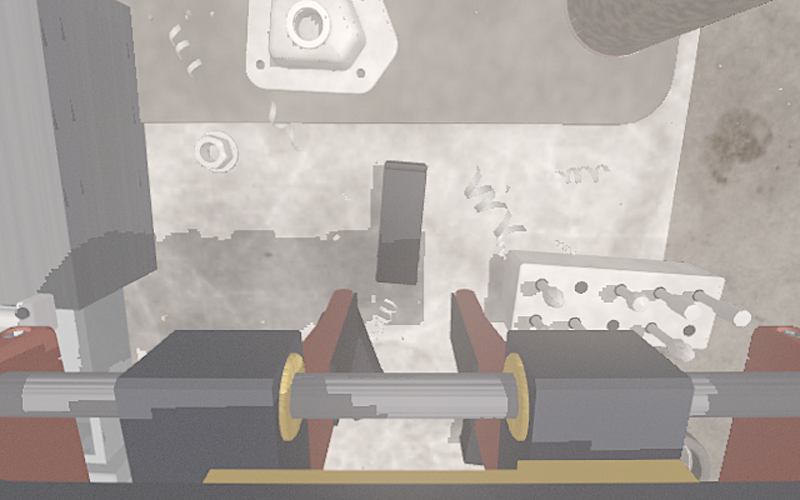

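```bash
python3 - <<'E'
from h import *
def cr(f,u0,v0,w,h,ang=0):
    im=cv2.imread('pics/'+f,0)[v0:v0+h,u0:u0+w]
    im=cv2.resize(im,None,fx=6,fy=6,interpolation=cv2.INTER_CUBIC).astype(float)
    return np.clip((im-15)*255/60,0,255).astype(np.uint8)
o=np.zeros((600,800),np.uint8)
for (x,y),a in {(0,0):cr('w4.png',292,120,58,98),(350,0):cr('w3.png',375,155,75,40),(350,250):cr('w3.png',285,128,75,52)}.items():
    h,w=a.shape;h=min(h,600-y);w=min(w,800-x);o[y:y+h,x:x+w]=a[:h,:w]
cv2.imwrite('pics/comp.png',o)
E
```

```text
(no output)
```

View pics/comp.png

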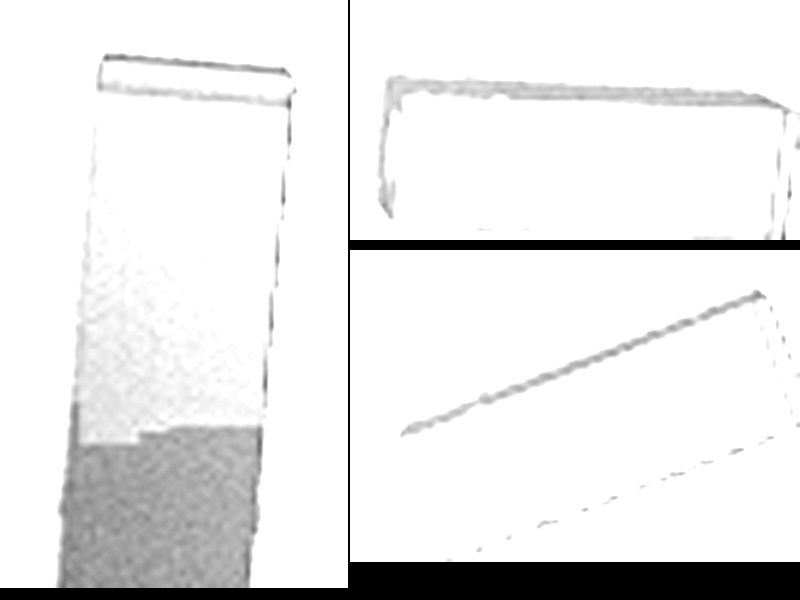

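```bash
python3 -c "
from h import *
plan([(674,-236,120,-94.7),(674,-236,3,-94.7)])"
```

```text
now [ 630.4 -238.5  122.9] yaw -89.8 q [-24.  17.  68.   0.  96.  66.] w 37.8 t 10.5
(674, -236, 120, -94.7) -> [0.0436, -0.0023, 0.0029] 0.0858 rows>=0.9
(674, -236, 3, -94.7) -> [0.0436, -0.0023, 0.1199] 0.0858 rows>=2.3
```

step_arm(
  motion=[
    [[0.45,0.044,-0.002,0,0.086],[0.45,0.044,-0.002,0.04,0.086],[0.45,0.044,-0.002,0.08,0.086],[0.45,0.044,-0.002,0.105,0.086],[0.45,0.044,-0.002,0.119,0.086],[0.45,0.044,-0.002,0.119,0.086],[0,0.044,-0.002,0.119,0.086],[0,0.044,-0.002,0.119,0.086],[0,0.044,-0.002,0.119,0.086],[0,0.044,-0.002,0.119,0.086],[0,0.044,-0.002,0.119,0.086],[0,0.044,-0.002,0.119,0.086]],
  ],
  newtons=5,
)

```text
clock: 11.7
tool_pos: [675.0, -238.0, 5.1]
tcp_rot: [[0.996, -0.087, 0.002], [-0.087, -0.996, -0.001], [0.002, 0.0, -1.0]]
contact_force: [-0.5, 0.1, 6.4]
width: 25.9
gripper_force: 5.0
```

step_arm(
  motion=[
    [[0,0,0,-0.03,0],[0,0,0,-0.06,0],[0,0,0,-0.09,0],[0,0,0,-0.12,0],[0,0,0,-0.14,0],[0,0,0,-0.14,0],[0,0,0,-0.14,0],[0,0,0,-0.14,0]],
  ],
)

```text
clock: 12.5
tool_pos: [673.5, -237.5, 140.7]
tcp_rot: [[0.996, -0.087, -0.004], [-0.087, -0.996, 0.001], [-0.004, -0.001, -1.0]]
contact_force: [0.2, 0.7, -1.0]
width: 26.3
gripper_force: 5.0
```

```bash
python3 - <<'E'
from h import *
s=telemetry.sense();print(s['tool_pos'],s['width'],s['contact_force'],s['moment'])
c=cap('wrist','w5.png');d=cap('side','s5.png')
a=cv2.cvtColor(c['color'],cv2.COLOR_RGB2BGR);b=cv2.cvtColor(d['color'],cv2.COLOR_RGB2BGR)
P,_=cv2.projectPoints(s['tool_pos'].reshape(1,3),cv2.Rodrigues(np.array(d['R']))[0],np.array(d['t']),K(d),np.array(d['dist_coeffs'],float))
u,v=P.ravel().astype(int);print(u,v)
b=b[max(v-60,0):v+60,u-80:u+80];b=cv2.resize(b,(800,600),interpolation=cv2.INTER_CUBIC)[:,:]
b=np.clip(255*(b/255.)**0.6,0,255).astype(np.uint8)
o=np.zeros((600,800,3),np.uint8);o[:,:400]=b[:,200:600];o[:320,400:]=cv2.resize(a[150:400,160:480],(400,320))
cv2.imwrite('pics/comp5.png',o)
E
```

```text
[ 673.48738327 -237.5413969   140.65718421] 26.252776572860945 [ 0.16121857  0.70948696 -1.03006713] [ 0.08023072  0.02531811 -0.00304215]
391 218
```

View pics/comp5.png

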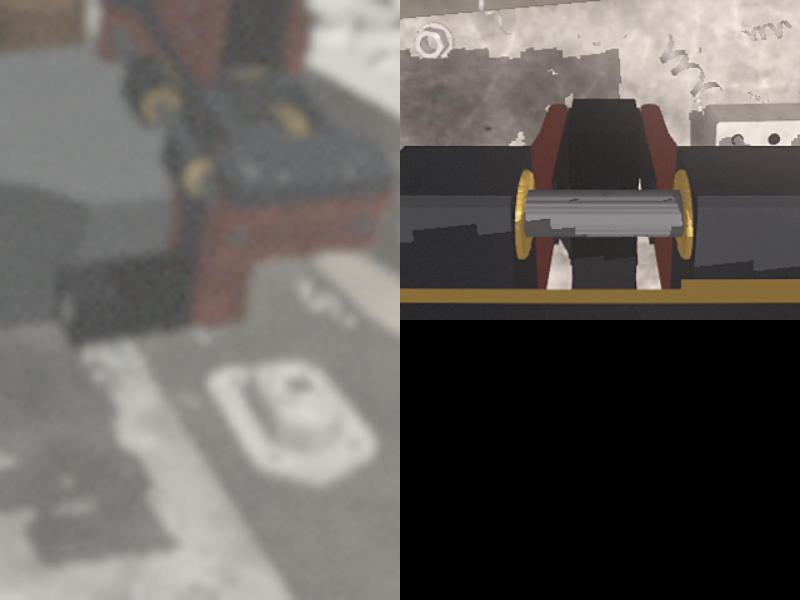

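step_arm(
  motion=[
    [[0,0,0,0,0],[0,0,0,0.03,0],[0,0,0,0.05,0],[0,0,0,0,0],[0,0,0,0,0],[0,0,0,0,0]],
  ],
  newtons=3,
)

```text
clock: 13.2
tool_pos: [675.6, -238.4, 146.5]
tcp_rot: [[0.996, -0.087, 0.005], [-0.087, -0.996, -0.002], [0.006, 0.002, -1.0]]
contact_force: [1.0, -0.6, -1.9]
width: 26.2
gripper_force: 3.0
```

```bash
cat >> h.py <<'E'
def held(n='side'):
    "cloud of what hangs under the pads, in tool-centred world axes"
    s=telemetry.sense();c=cap(n);p=s['tool_pos'];P=cloud(c)-p
    m=(c['z_map']>0)&(abs(P[...,0])<90)&(abs(P[...,1])<22)&(P[...,2]<-2)&(P[...,2]>-75)&(P[...,2]+p[2]>8)&(c['color'].max(2)<70)
    a=P[m]; print('w',s['width'],'F',s['contact_force'].round(1),'below tip',len(a), a.min(0).round() if len(a) else '', a.max(0).round() if len(a) else '')
    m=(c['z_map']>0)&(abs(P[...,0])<90)&(abs(P[...,1])<22)&(P[...,2]>-75)&(P[...,2]<30)&(P[...,2]+p[2]>8)&(c['color'].max(2)<70)
    a=P[m]; a=a[a[:,1]<np.percentile(a[:,1],70)] if len(a) else a
    if len(a)>10:
        r=cv2.minAreaRect(a[:,[0,2]].astype(np.float32)); print('xz rect',np.round(r[0]),np.round(r[1]),round(r[2]),'range',a.min(0).round(),a.max(0).round())
E
python3 -c "
from h import *
held()"
```

```text
w 26.180549614022798 F [ 1.  -0.6 -1.9] below tip 292 [-22. -15. -56.] [14. 16. -2.]
xz rect [ -1. -14.] [84. 34.] 83 range [-22. -22. -56.] [20.  2. 30.]
```

step_arm(
  motion=[
    [[0,0,0,0,0],[0,0,0,0.03,0],[0,0,0,0,0],[0,0,0,0.02,0],[0,0,0,0,0],[0,0,0,0,0],[0,0,0,0,0]],
  ],
)

```text
clock: 13.95
tool_pos: [674.8, -238.1, 143.9]
tcp_rot: [[0.996, -0.087, 0.001], [-0.087, -0.996, -0.001], [0.001, 0.0, -1.0]]
contact_force: [0.7, -0.9, -0.1]
width: 25.8
gripper_force: 3.0
```

```bash
cat >> h.py <<'E'
def axis(n='side'):
    s=telemetry.sense();c=cap(n);p=s['tool_pos'];P=cloud(c)-p
    m=(c['z_map']>0)&(abs(P[...,0])<75)&(abs(P[...,1])<25)&(P[...,2]<-4)&(P[...,2]>-75)&(P[...,2]+p[2]>6)&(c['color'].max(2)<80)
    a=P[m];print('tcp',p.round(1),'w',round(s['width'],1),'zmin',a[:,2].min().round(1) if len(a) else '')
    for z in range(-70,-4,8):
        b=a[(a[:,2]>=z)&(a[:,2]<z+8)]
        if len(b)>3: print(z+4,len(b),'x',np.percentile(b[:,0],[3,97]).round(1),'mid',np.percentile(b[:,0],[3,97]).mean().round(1),'y',b[:,1].min().round())
E
python3 -c "
from h import *
axis()"
```

```text
tcp [ 674.8 -238.1  143.9] w 25.8 zmin -57.4
-58 7 x [-9.6  2.8] mid -3.4 y -14.0
-50 34 x [-20.4   2.6] mid -8.9 y -13.0
-42 45 x [-18.7   3.1] mid -7.8 y -14.0
-34 50 x [-17.2   6.1] mid -5.6 y -14.0
-26 49 x [-14.6  10.8] mid -1.9 y -15.0
-18 54 x [-13.2  11.9] mid -0.7 y -14.0
-10 50 x [-11.2  14. ] mid 1.4 y -15.0
-2 6 x [-10.    7.1] mid -1.5 y -15.0
```

step_arm(
  motion=[
    [[0,0,0,0.04,0],[0,0,0,0.075,0],[0,0,0,0.084,0],[0,-0.003,0,0.087,0],[0,-0.008,0,0.089,0],[0,-0.013,0,0.09,0],[0,-0.016,0,0.091,0],[0,-0.016,0,0.091,0],[0,-0.016,0,0.091,0]],
  ],
)

```text
clock: 14.9
tool_pos: [658.6, -236.6, 53.5]
tcp_rot: [[0.996, -0.087, 0.001], [-0.087, -0.996, -0.001], [0.001, 0.0, -1.0]]
contact_force: [-0.3, 0.2, 1.6]
width: 26.1
gripper_force: 3.0
```

```bash
python3 -c "
from h import *
axis()"
```

```text
tcp [ 658.6 -236.6   53.5] w 26.1 zmin -47.4
-50 4 x [-17.2  -3.4] mid -10.3 y -14.0
-42 41 x [-18.8   3.4] mid -7.7 y -14.0
-34 38 x [-17.9   5.4] mid -6.3 y -14.0
-26 42 x [-15.5   6.9] mid -4.3 y -13.0
-18 40 x [-15.1   9.1] mid -3.0 y -14.0
-10 36 x [-12.6   8.6] mid -2.0 y -15.0
-2 7 x [-11.   -4.1] mid -7.6 y -15.0
```

step_arm(
  motion=[
    [[0,-0.005,0,0.003,0],[0,-0.01,0,0.004,0],[0,-0.015,0,0.005,0],[0,-0.02,0,0.006,0],[0,-0.02,0,0.006,0],[0,-0.02,0,0.006,0]],
  ],
)

```text
clock: 15.55
tool_pos: [638.1, -234.8, 46.7]
tcp_rot: [[0.996, -0.087, -0.0], [-0.087, -0.996, -0.0], [-0.0, 0.0, -1.0]]
contact_force: [0.0, -0.2, 2.4]
width: 25.8
gripper_force: 3.0
```

```bash
python3 -c "
from h import *
axis()"
```

```text
tcp [ 638.1 -234.8   46.7] w 25.8 zmin -40.7
-42 12 x [-50.   19.1] mid -15.5 y -14.0
-34 41 x [-74.4  21.1] mid -26.6 y -16.0
-26 40 x [-74.1  20.9] mid -26.6 y -15.0
-18 31 x [-72.   20.5] mid -25.8 y -16.0
-10 25 x [-3.6 20. ] mid 8.2 y -15.0
```

step_arm(
  motion=[
    [[0.4,0,0,0,0],[0.4,0,0,0,0],[0.4,0,0,0,0],[0.4,0.004,0,0,0],[0.4,0.0075,0,0,0],[0.4,0.0075,0,0,0],[0,0.0075,0,0,0],[0,0.0075,0,0,0],[0,0.0075,0,0,0],[0,0.0075,0,0,0],[0,0.0075,0,0,0]],
  ],
  newtons=50,
)

```text
clock: 16.7
tool_pos: [645.8, -235.3, 46.5]
tcp_rot: [[0.996, -0.087, -0.0], [-0.087, -0.996, 0.0], [-0.0, -0.0, -1.0]]
contact_force: [-0.0, 0.3, -1.9]
width: 25.5
gripper_force: 50.0
```

```bash
python3 -c "
from h import *
axis()
plan([(640,-234,200,-92.4),(585,10,190,-92.4)])"
```

```text
tcp [ 645.8 -235.3   46.5] w 25.5 zmin -40.1
-42 9 x [-7.6 10.8] mid 1.6 y -15.0
-34 35 x [-8.1 14.1] mid 3.0 y -15.0
-26 33 x [-8.  13.6] mid 2.8 y -15.0
-18 38 x [-8.2 13.5] mid 2.6 y -16.0
-10 29 x [-7.6 14.1] mid 3.3 y -15.0
now [ 645.8 -235.4   46.6] yaw -95.0 q [-23.  21.  71.   0.  89.  72.] w 26.0 t 16.75
(640, -234, 200, -92.4) -> [-0.006, -0.0009, -0.1534] -0.0454 rows>=3.1
(585, 10, 190, -92.4) -> [-0.082, -0.2391, -0.1434] -0.0454 rows>=5.0
```

step_arm(
  motion=[
    [[0,0,0,-0.05,0],[0,0,0,-0.1,0],[0,0,0,-0.15,-0.045],[0,-0.01,-0.05,-0.153,-0.045],[0,-0.02,-0.1,-0.153,-0.045],[0,-0.03,-0.15,-0.153,-0.045],[0,-0.04,-0.2,-0.153,-0.045],[0,-0.069,-0.243,-0.145,-0.045],[0,-0.069,-0.243,-0.12,-0.045],[0,-0.069,-0.243,-0.12,-0.045]],
  ],
)

```text
clock: 17.75
tool_pos: [596.3, 14.5, 163.4]
tcp_rot: [[0.999, -0.039, -0.005], [-0.039, -0.999, 0.0], [-0.005, 0.0, -1.0]]
contact_force: [-0.5, 0.2, -0.8]
width: 25.5
gripper_force: 50.0
```

```bash
python3 -c "
from h import *
axis()
plan([(598,14,150,-92.4),(598,14,131,-92.4)])"
```

```text
tcp [596.3  14.5 163.4] w 25.5 zmin -46.2
-42 21 x [-8.  15.7] mid 3.9 y -15.0
-34 26 x [-8.7 16.2] mid 3.7 y -15.0
-26 34 x [-8.4 12.5] mid 2.0 y -16.0
-18 29 x [-8.1 15.6] mid 3.7 y -17.0
-10 27 x [-8.7 13. ] mid 2.2 y -16.0
-2 9 x [-8.5 15.1] mid 3.3 y -14.0
now [597.2  13.2 165. ] yaw -92.3 q [-2.  5. 77. -0. 99. 90.] w 26.1 t 17.8
(598, 14, 150, -92.4) -> [0.0008, -0.0008, 0.015] 0.001 rows>=0.3
(598, 14, 131, -92.4) -> [0.0009, -0.0008, 0.034] 0.001 rows>=0.4
```

step_arm(
  motion=[
    [[0,0,0,0.01,0],[0,0,0,0.035,0],[0,0,0,0.005,0],[0,0,0,0.005,0],[0,0,0,0.005,0]],
  ],
)

```text
clock: 18.3
tool_pos: [599.6, 11.6, 163.1]
tcp_rot: [[0.999, -0.044, 0.004], [-0.044, -0.999, -0.0], [0.004, 0.0, -1.0]]
contact_force: [-0.3, -0.6, -1.4]
width: 25.4
gripper_force: 50.0
```

```bash
cat >> h.py <<'E'
def drawer():
    "things on the drawer floor: bright/raised spots, top camera"
    c=cap('top');P=cloud(c);X,Y,Z=P[...,0],P[...,1],P[...,2]
    m=(c['z_map']>0)&(X>508)&(X<602)&(abs(Y-17)<50)
    print('floor z',np.percentile(Z[m],[5,50,95,99]).round(),'n>30',int((m&(Z>30)&(Z<50)).sum()),'col p',np.percentile(c['color'][m].max(1),[1,5,50,95,99]))
E
python3 -c "
from h import *
axis();drawer()"
```

```text
tcp [599.6  11.6 163.1] w 25.4 zmin -43.8
-42 20 x [-5.2 18.3] mid 6.6 y -15.0
-34 24 x [-6.4 18. ] mid 5.8 y -16.0
-26 27 x [-6.8 16.6] mid 4.9 y -15.0
-18 31 x [-6.9 16.6] mid 4.9 y -16.0
-10 25 x [-7.1 14.7] mid 3.8 y -15.0
-2 6 x [-7.  12.5] mid 2.8 y -15.0
floor z [ 20. 512. 555. 557.] n>30 3 col p [ 26.  50. 143. 224. 228.]
```

step_arm(
  motion=[
    [[0,-0.003,0.002,0.01,0],[0,-0.003,0.002,0.038,0],[0,-0.003,0.002,0.005,0],[0,-0.003,0.002,0.005,0],[0,-0.003,0.002,0.038,0],[0,-0.003,0.002,0.005,0],[0,-0.003,0.002,0.005,0],[0,-0.003,0.002,0.038,0]],
  ],
  newtons=60,
)

```text
clock: 19.2
tool_pos: [599.0, 10.6, 129.7]
tcp_rot: [[0.999, -0.042, 0.014], [-0.042, -0.999, -0.001], [0.014, -0.0, -1.0]]
contact_force: [0.7, -0.5, -0.4]
width: 25.6
gripper_force: 60.0
```

step_arm(
  motion=[
    [[0,0,0,-0.033,0],[0,0,0,-0.033,0],[0,0,0,-0.033,0],[0,0,0,-0.033,0],[0,0,0,-0.033,0]],
  ],
)

```text
clock: 19.7
tool_pos: [595.7, 10.8, 156.7]
tcp_rot: [[0.999, -0.042, 0.001], [-0.042, -0.999, -0.0], [0.001, 0.0, -1.0]]
contact_force: [0.3, 0.6, -0.2]
width: 25.6
gripper_force: 60.0
```

```bash
cat >> h.py <<'E'
def floor(n='side'):
    "raised things on the drawer floor"
    for n in ('side','top'):
        c=cap(n);P=cloud(c);X,Y,Z=P[...,0],P[...,1],P[...,2]
        m=(c['z_map']>0)&(X>505)&(X<640)&(abs(Y-17)<54)&(Z>10)&(Z<60)
        print(n,m.sum(),'z',np.percentile(Z[m],[5,50,95,99]).round() if m.sum() else '')
        h=m&(Z>29)&(Z<45)
        k,l,st,ce=cv2.connectedComponentsWithStats(h.astype(np.uint8))
        for i in range(1,k):
            if st[i,4]>12: q=P[l==i];print('  blob',st[i].tolist(),q.mean(0).round(),'ext',(q.max(0)-q.min(0)).round(),c['color'][l==i].mean(0).round())
E
python3 -c "
from h import *
axis();floor()"
```

```text
tcp [595.7  10.8 156.7] w 25.6 zmin -35.6
-34 15 x [-0.1 22.4] mid 11.2 y -16.0
-26 30 x [-1.4 23.7] mid 11.2 y -17.0
-18 27 x [-3.2 19.9] mid 8.3 y -16.0
-10 26 x [-4.  19.2] mid 7.6 y -14.0
-2 6 x [-3.3 17. ] mid 6.9 y -13.0
side 609 z [20. 22. 24. 33.]
top 1441 z [18. 23. 27. 30.]
```

step_arm(
  motion=[
    [[0,0.03,0,0,0],[0,0.06,0,0,0],[0,0.06,0,0,0],[0,0.06,0,0.03,0],[0,0.06,0,0.043,0],[0,0.06,0,0.043,0],[0,0.065,0,0.046,0],[0,0.07,0,0.048,0],[0,0.075,0,0.05,0],[0,0.08,0,0.052,0],[0,0.08,0,0.052,0],[0,0.08,0,0.052,0]],
  ],
  newtons=3,
)

```text
clock: 21.05
tool_pos: [675.9, 7.5, 105.4]
tcp_rot: [[0.999, -0.042, 0.002], [-0.042, -0.999, -0.0], [0.002, -0.0, -1.0]]
contact_force: [1.6, 0.7, 2.3]
width: 25.8
gripper_force: 3.0
```

```bash
python3 -c "
from h import *
axis()"
```

```text
tcp [675.9   7.5 105.4] w 25.8 zmin -32.2
-34 101 x [-46.7  16.4] mid -15.1 y -25.0
-26 112 x [-48.   14.5] mid -16.7 y -25.0
-18 29 x [-8.2 18.2] mid 5.0 y -17.0
-10 32 x [-7.8 17.6] mid 4.9 y -15.0
-2 5 x [-7.7 16.2] mid 4.2 y -15.0
```

step_arm(
  motion=[
    [[0.4,0,0,0,0],[0.4,0,0,0,0],[0.4,0,0,0,0],[0.4,0.002,0,-0.008,0],[0.4,0.002,0,-0.015,0],[0.4,0.002,0,-0.015,0],[0,0.002,0,-0.015,0],[0,0.002,0,-0.015,0],[0,0.002,0,-0.015,0],[0,0.002,0,-0.015,0],[0,0.002,0,-0.015,0]],
  ],
  newtons=60,
)

```text
clock: 22.2
tool_pos: [677.3, 7.4, 119.8]
tcp_rot: [[0.999, -0.042, 0.0], [-0.042, -0.999, -0.0], [0.0, 0.0, -1.0]]
contact_force: [-0.2, 0.4, 2.1]
width: 25.8
gripper_force: 60.0
```

step_arm(
  motion=[
    [[0,0,0,-0.04,0],[0,0,0,-0.08,0],[0,-0.04,0,-0.1,0],[0,-0.08,0,-0.1,0],[0,-0.08,0,-0.1,0],[0,-0.08,0,-0.1,0]],
  ],
)

```text
clock: 22.8
tool_pos: [596.8, 10.8, 219.4]
tcp_rot: [[0.999, -0.042, -0.0], [-0.042, -0.999, -0.0], [-0.0, 0.0, -1.0]]
contact_force: [0.4, -0.4, -0.4]
width: 25.5
gripper_force: 60.0
```

```bash
python3 -c "
from h import *
axis()
c=load('side');P=cloud(c);X,Y,Z=P[...,0],P[...,1],P[...,2]
m=(Z>80)&(Z<93)&(X>595)&(X<630)&(Y>-55)&(Y<-10);a=P[m];print('rod side',a.mean(0),a.min(0),a.max(0))
plan([(597,12,180,-92.4),(597,12,134,-92.4)])"
```

```text
tcp [596.8  10.8 219.4] w 25.5 zmin -42.8
-42 13 x [-6.6 12.6] mid 3.0 y -14.0
-34 30 x [-7.9 14.3] mid 3.2 y -16.0
-26 30 x [-8.7 14.9] mid 3.1 y -17.0
-18 36 x [-7.9 15.3] mid 3.7 y -17.0
-10 31 x [-7.7 15.3] mid 3.8 y -16.0
-2 7 x [-7.1 14.1] mid 3.5 y -14.0
rod side [610.98159054 -41.54989021  86.71920737] [601.77149609 -54.94603743  80.38448677] [621.18940346 -10.51820445  92.74293394]
now [597.5  10.7 219.4] yaw -92.4 q [ -2.   5.  71.  -0. 104.  90.] w 25.8 t 22.85
(597, 12, 180, -92.4) -> [-0.0006, -0.0012, 0.0394] -0.0003 rows>=0.8
(597, 12, 134, -92.4) -> [-0.0006, -0.0012, 0.0854] -0.0003 rows>=0.9
```

step_arm(
  motion=[
    [[0,-0.001,0,0.039,0],[0,-0.001,0,0.089,0],[0,-0.001,0,0.04,0],[0,-0.001,0,0.04,0],[0,-0.001,0,0.04,0]],
  ],
)

```text
clock: 23.35
tool_pos: [599.7, 10.6, 183.8]
tcp_rot: [[0.999, -0.042, 0.009], [-0.042, -0.999, -0.0], [0.009, -0.0, -1.0]]
contact_force: [0.6, 0.0, -0.4]
width: 25.4
gripper_force: 60.0
```

```bash
python3 -c "
from h import *
axis();floor()"
```

```text
tcp [599.7  10.6 183.8] w 25.4 zmin -34.3
-34 10 x [ 1.8 20.1] mid 11.0 y -15.0
-26 29 x [ 0.6 23.6] mid 12.1 y -16.0
-18 21 x [-1.  20.5] mid 9.8 y -17.0
-10 31 x [-2.1 21.2] mid 9.6 y -17.0
-2 6 x [-2.5 17.4] mid 7.4 y -15.0
side 607 z [20. 22. 24. 46.]
top 1580 z [19. 23. 27. 30.]
```

```bash
cat >> h.py <<'E'
def weigh(k=12):
    f=[]
    for i in range(k): eyes.capture('wrist'); f.append(telemetry.sense()['contact_force'])
    f=np.array(f);print('weigh',f.mean(0).round(2),'+-',(f.std(0)/k**.5).round(2))
E
python3 -c "
from h import *
weigh()"
```

```text
weigh [ 0.13 -0.03 -0.66] +- [0.13 0.13 0.14]
```

```bash
cat >> h.py <<'E'
def tray():
    c=cap('top');P=cloud(c);X,Y,Z=P[...,0],P[...,1],P[...,2]
    m=(c['z_map']>0)&(X>360)&(X<690)&(Y>150)&(Y<420)&(c['color'].min(2)>175)
    k,l,st,ce=cv2.connectedComponentsWithStats(cv2.morphologyEx(m.astype(np.uint8),cv2.MORPH_CLOSE,np.ones((5,5))))
    i=1+np.argmax(st[1:,4]); q=np.argwhere(l==i)[:,::-1]
    q=cv2.convexHull(q.astype(np.int32)).reshape(-1,2)
    w=at_z(c,q.tolist(),32)[:,:2]
    r=cv2.minAreaRect(w.astype(np.float32)); a=r[2] if r[1][0]>r[1][1] else r[2]-90
    print('tray',np.round(r[0],1),np.round(r[1]),'yaw',round((a+90)%180-90,1)); return r[0],(a+90)%180-90
def traypt(X,Y,c=(517,277),yaw=-7.1):
    a=np.radians(yaw);return c[0]+X*np.cos(a)-Y*np.sin(a),c[1]+X*np.sin(a)+Y*np.cos(a)
E
python3 -c "
from h import *
c,y=tray()
x=traypt(85,-20,c,y);z=traypt(35,-20,c,y);print(x,z)
plan([(*x,150,y-90),(*x,47,y-90),(*z,9,y-90)])"
```

```text
tray [512.6 281.7] [109. 232.] yaw -8.2
(np.float64(593.8348451817918), np.float64(249.6910512027312)) (np.float64(544.3519109573347), np.float64(256.8631652939913))
now [596.2  10.8 179.6] yaw -92.4 q [ -2.   4.  76.   0. 100.  90.] w 25.8 t 24.15
(np.float64(593.8348451817918), np.float64(249.6910512027312), 150, -98.24708557128906) -> [-0.0124, -0.2385, 0.0296] 0.1018 rows>=4.8
(np.float64(593.8348451817918), np.float64(249.6910512027312), 47, -98.24708557128906) -> [-0.0124, -0.2385, 0.1326] 0.1018 rows>=2.1
(np.float64(544.3519109573347), np.float64(256.8631652939913), 9, -98.24708557128906) -> [-0.0622, -0.2436, 0.1706] 0.1018 rows>=1.3
```

step_arm(
  motion=[
    [[0,-0.005,-0.05,0,0.05],[0,-0.01,-0.1,0,0.1],[0,-0.015,-0.15,0,0.1],[0,-0.02,-0.2,0,0.1],[0,-0.022,-0.238,0.02,0.1],[0,-0.022,-0.238,0.06,0.1],[0,-0.022,-0.238,0.1,0.1],[0,-0.022,-0.238,0.134,0.1],[0,-0.022,-0.238,0.134,0.1],[0,-0.022,-0.238,0.134,0.1]],
  ],
)

```text
clock: 25.15
tool_pos: [584.0, 249.5, 45.1]
tcp_rot: [[0.99, -0.142, -0.001], [-0.142, -0.99, -0.0], [-0.001, 0.001, -1.0]]
contact_force: [-0.6, -0.1, -0.8]
width: 25.7
gripper_force: 60.0
```

step_arm(
  motion=[
    [[0,0,0,0,0],[0,0,0,0.005,0],[0,-0.006,0,0.008,0],[0,-0.012,0,0.012,0],[0,-0.02,0,0.017,0],[0,-0.028,0,0.022,0],[0,-0.036,0,0.027,0],[0,-0.044,0,0.032,0],[0,-0.05,0,0.036,0],[0,-0.05,0,0.036,0],[0.4,-0.05,0,0.034,0],[0.4,-0.05,0,0.034,0],[0.4,-0.05,0,0.02,0],[0.4,-0.05,0,-0.02,0],[0.4,-0.05,0,-0.06,0],[0.4,-0.05,0,-0.1,0],[0.4,-0.05,0.03,-0.13,0],[0.4,-0.05,0.08,-0.13,0],[0.4,-0.05,0.13,-0.13,0]],
  ],
  newtons=3,
)

```text
clock: 27.05
tool_pos: [516.9, 127.1, 178.9]
tcp_rot: [[0.99, -0.14, 0.005], [-0.14, -0.99, 0.001], [0.005, -0.001, -1.0]]
contact_force: [0.8, -1.0, -0.1]
width: 35.1
gripper_force: 0.0
```

```bash
cat >> h.py <<'E'
def intray():
    c=cap('top');P=cloud(c);g=c['color'].max(2)
    m=(P[...,0]>400)&(P[...,0]<640)&(P[...,1]>205)&(P[...,1]<345)&(g<70)
    k,l,st,ce=cv2.connectedComponentsWithStats(m.astype(np.uint8))
    for i in range(1,k):
        if st[i,4]>60: q=P[l==i];print('tube?',st[i,4],q.mean(0).round(),cv2.minAreaRect(q[:,:2].astype(np.float32)),'z',np.percentile(q[:,2],[10,50,90]).round())
E
python3 -c "
from h import *
print(telemetry.sense()['tool_pos'],telemetry.sense()['width'])
intray();weigh(12);tray()"
```

```text
[516.93146366 127.08131404 178.88067038] 35.07026794008134
weigh [0.13 0.36 0.03] +- [0.14 0.16 0.13]
tray [594.5 308.9] [73. 62.] yaw 1.7
```

```bash
python3 -c "
from h import *
plan([(540,0,180,-80),(572.5,-193.5,110,-70.6),(572.5,-193.5,3,-70.6)])"
```

```text
now [516.4 128.4 175.5] yaw -98.1 q [ 10.  -5.  86.   0. 100. 108.] w 35.0 t 27.75
(540, 0, 180, -80) -> [0.0415, 0.1238, -0.0045] -0.3158 rows>=2.6
(572.5, -193.5, 110, -70.6) -> [0.1009, 0.3108, 0.0655] -0.4799 rows>=4.2
(572.5, -193.5, 3, -70.6) -> [0.101, 0.3108, 0.1725] -0.4799 rows>=2.1
```

step_arm(
  motion=[
    [[0.45,0.014,0.04,0,-0.1],[0.45,0.03,0.09,0,-0.2],[0.45,0.05,0.14,0,-0.32],[0.45,0.06,0.19,0,-0.4],[0.45,0.08,0.24,0,-0.48],[0.45,0.1,0.29,0,-0.48],[0.45,0.101,0.311,0.03,-0.48],[0.45,0.101,0.311,0.065,-0.48],[0.45,0.101,0.311,0.065,-0.48]],
  ],
)

```text
clock: 28.65
tool_pos: [569.4, -194.2, 104.1]
tcp_rot: [[0.944, 0.33, -0.01], [0.33, -0.944, 0.004], [-0.008, -0.007, -1.0]]
contact_force: [0.1, -0.2, -1.7]
width: 39.8
gripper_force: 0.0
```

```bash
python3 -c "
from h import *
intray();tray();floor()
plan([(572.5,-193.5,3,-70.6)])"
```

```text
tube? 355 [544. 253.  28.] ((544.576904296875, 254.30628967285156), (27.0119686126709, 75.01370239257812), 81.64563751220703) z [21. 30. 33.]
tray [511.  275.7] [122. 234.] yaw -7.8
side 511 z [20. 22. 25. 49.]
top 1915 z [18. 23. 27. 29.]
now [ 573.4 -193.7  113.2] yaw -70.6 q [-22.   6.  81.   0.  93.  49.] w 39.3 t 28.85
(572.5, -193.5, 3, -70.6) -> [-0.0011, -0.0007, 0.1102] 0.0005 rows>=2.2
```

step_arm(
  motion=[
    [[0.45,-0.001,-0.001,0.05,0],[0.45,-0.001,-0.001,0.09,0],[0.45,-0.001,-0.001,0.11,0],[0.45,-0.001,-0.001,0.11,0],[0,-0.001,-0.001,0.11,0],[0,-0.001,-0.001,0.11,0],[0,-0.001,-0.001,0.11,0],[0,-0.001,-0.001,0.11,0],[0,-0.001,-0.001,0.11,0],[0,-0.001,-0.001,0.08,0],[0,-0.001,-0.001,0.04,0],[0,-0.001,-0.001,0,0],[0,-0.001,-0.001,-0.02,0],[0,-0.001,-0.001,-0.02,0],[0,-0.001,-0.001,-0.02,0]],
  ],
  newtons=5,
)

```text
clock: 30.35
tool_pos: [570.9, -193.6, 129.8]
tcp_rot: [[0.943, 0.331, -0.001], [0.331, -0.943, 0.0], [-0.0, -0.0, -1.0]]
contact_force: [-0.9, 0.2, -0.4]
width: 25.9
gripper_force: 5.0
```

```bash
python3 -c "
from h import *
weigh(16);axis()"
```

```text
weigh [ 0.15  0.23 -1.1 ] +- [0.12 0.12 0.1 ]
tcp [ 571.1 -193.6  130.7] w 26.2 zmin -7.2
-2 5 x [-62.3 -57.3] mid -59.8 y -21.0
```

step_arm(
  motion=[
    [[0,0,0,0,0],[0,0,0,0.03,0],[0,0,0,0.05,0],[0,0,0,0,0],[0,0,0,0,0],[0,0,0,0.03,0],[0,0,0,0,0],[0,0,0,0.02,0],[0,0,0,0,0],[0,0,0,0,0],[0,0,0,0,0]],
  ],
  newtons=3,
)

```text
clock: 32.3
tool_pos: [571.9, -194.0, 131.9]
tcp_rot: [[0.943, 0.331, 0.003], [0.331, -0.943, -0.001], [0.002, 0.002, -1.0]]
contact_force: [-0.1, -0.7, -1.9]
width: 26.1
gripper_force: 3.0
```

```bash
python3 -c "
from h import *
axis()"
```

```text
tcp [ 571.9 -194.   131.9] w 26.1 zmin -51.0
-50 20 x [-26.8   2. ] mid -12.4 y -19.0
-42 46 x [-25.6   3.2] mid -11.2 y -21.0
-34 55 x [-22.8   6.7] mid -8.0 y -19.0
-26 47 x [-20.4   8.1] mid -6.1 y -18.0
-18 50 x [-17.7  10.3] mid -3.7 y -19.0
-10 51 x [-15.6  15.1] mid -0.3 y -17.0
-2 9 x [-14.   -6.2] mid -10.1 y -14.0
```

step_arm(
  motion=[
    [[0,0,0,0.04,0],[0,0,0,0.075,0],[0,-0.003,0,0.08,0],[0,-0.008,0,0.081,0],[0,-0.013,0,0.082,0],[0,-0.018,0,0.083,0],[0,-0.023,0,0.084,0],[0,-0.028,0,0.085,0],[0,-0.033,0,0.086,0],[0,-0.036,0,0.086,0],[0,-0.036,0,0.086,0]],
  ],
)

```text
clock: 33.45
tool_pos: [536.8, -205.8, 45.0]
tcp_rot: [[0.944, 0.331, 0.0], [0.331, -0.944, -0.0], [0.0, 0.0, -1.0]]
contact_force: [-2.0, -0.6, 1.6]
width: 26.2
gripper_force: 3.0
```

```bash
python3 -c "
from h import *
axis()"
```

```text
tcp [ 536.8 -205.8   45. ] w 26.2 zmin -38.7
-42 4 x [-7.7 10. ] mid 1.1 y -17.0
-34 47 x [-19.4  11.6] mid -3.9 y -18.0
-26 47 x [-17.9  12.9] mid -2.5 y -17.0
-18 41 x [-16.   13.2] mid -1.4 y -17.0
-10 33 x [-15.8  13.7] mid -1.1 y -17.0
-2 9 x [-12.6  -5.9] mid -9.3 y -16.0
```

step_arm(
  motion=[
    [[0,-0.004,0,0.0005,0],[0,-0.008,0,0.001,0],[0,-0.012,0,0.001,0],[0,-0.012,0,0.001,0],[0,-0.012,0,0.001,0]],
  ],
)

```text
clock: 34.0
tool_pos: [525.4, -209.7, 43.5]
tcp_rot: [[0.944, 0.331, -0.001], [0.331, -0.944, 0.0], [-0.001, -0.0, -1.0]]
contact_force: [-0.0, 0.2, -0.0]
width: 25.8
gripper_force: 3.0
```

```bash
python3 -c "
from h import *
axis()"
```

```text
tcp [ 525.4 -209.7   43.5] w 25.8 zmin -37.2
-34 38 x [-12.8  17.3] mid 2.3 y -16.0
-26 39 x [-12.4  16.9] mid 2.3 y -16.0
-18 39 x [-11.6  17.1] mid 2.8 y -16.0
-10 32 x [-12.2  14.4] mid 1.1 y -15.0
-2 4 x [-7.9 -3.7] mid -5.8 y -14.0
```

step_arm(
  motion=[
    [[0,0,0,0,0],[0,0,0,0,0],[0,0,0,0,0],[0,0,0,-0.05,0],[0,0,0,-0.1,0],[0,0,0,-0.15,0],[0,0,0,-0.17,0]],
  ],
  newtons=60,
)

```text
clock: 34.75
tool_pos: [527.1, -210.0, 220.1]
tcp_rot: [[0.943, 0.332, 0.008], [0.332, -0.943, -0.003], [0.006, 0.006, -1.0]]
contact_force: [0.6, 0.2, -0.1]
width: 25.8
gripper_force: 60.0
```

```bash
python3 -c "
from h import *
axis()
plan([(560,-100,200,-80),(596,12,180,-92.4),(596,12,161,-92.4)])"
```

```text
tcp [ 527.1 -210.   220.1] w 25.8 zmin -43.1
-42 21 x [-9.9 17.3] mid 3.7 y -15.0
-34 59 x [-12.6  18.8] mid 3.1 y -16.0
-26 56 x [-11.7  18.6] mid 3.5 y -16.0
-18 50 x [-10.7  18.2] mid 3.8 y -16.0
-10 53 x [-10.6  18.2] mid 3.8 y -15.0
-2 7 x [-10.    4.5] mid -2.7 y -15.0
now [ 527.6 -210.2  221.9] yaw -70.6 q [-25.  -0.  76.   0. 103.  45.] w 25.6 t 34.8
(560, -100, 200, -80) -> [0.067, -0.0934, 0.0217] 0.1634 rows>=2.3
(596, 12, 180, -92.4) -> [0.1379, -0.1873, 0.0415] 0.3798 rows>=2.4
(596, 12, 161, -92.4) -> [0.1378, -0.1874, 0.0605] 0.3798 rows>=0.4
```

step_arm(
  motion=[
    [[0,0.03,-0.045,0.01,0.1],[0,0.067,-0.093,0.02,0.2],[0,0.1,-0.14,0.03,0.3],[0,0.138,-0.187,0.04,0.38],[0,0.138,-0.187,0.05,0.38],[0,0.138,-0.187,0.05,0.38],[0,0.138,-0.187,0.05,0.38],[0,0.138,-0.187,0.05,0.38]],
  ],
)

```text
clock: 35.6
tool_pos: [593.8, 11.7, 163.4]
tcp_rot: [[0.999, -0.043, -0.0], [-0.043, -0.999, -0.0], [-0.0, 0.001, -1.0]]
contact_force: [-0.4, 0.1, -0.3]
width: 25.4
gripper_force: 60.0
```

```bash
python3 -c "
from h import *
axis()
plan([(596,12,161,-92.4),(596,12,131,-92.4)])"
```

```text
tcp [593.8  11.7 163.4] w 25.4 zmin -41.0
-42 8 x [-3.  13.9] mid 5.4 y -15.0
-34 29 x [-10.2  12.9] mid 1.3 y -15.0
-26 35 x [-10.   12.7] mid 1.4 y -14.0
-18 28 x [-9.4 12.5] mid 1.6 y -15.0
-10 30 x [-9.4 13.8] mid 2.2 y -16.0
-2 5 x [-7.7 12.6] mid 2.4 y -14.0
now [593.9  11.4 163.9] yaw -92.5 q [-2.  4. 78. -0. 98. 90.] w 25.6 t 35.65
(596, 12, 161, -92.4) -> [0.002, -0.0007, 0.0029] -0.0017 rows>=0.1
(596, 12, 131, -92.4) -> [0.002, -0.0007, 0.0329] -0.0017 rows>=0.6
```

step_arm(
  motion=[
    [[0,0.005,0,0.002,0],[0,0.005,0,0.033,0],[0,0.005,0,0.002,0],[0,0.005,0,0.002,0],[0,0.005,0,0.002,0],[0,0.005,0,0.002,0]],
  ],
)

```text
clock: 36.25
tool_pos: [599.6, 12.0, 162.2]
tcp_rot: [[0.999, -0.043, 0.002], [-0.043, -0.999, -0.0], [0.002, 0.0, -1.0]]
contact_force: [-0.0, -0.8, -0.2]
width: 25.9
gripper_force: 60.0
```

```bash
python3 -c "
from h import *
axis();floor()"
```

```text
tcp [599.6  12.  162.2] w 25.9 zmin -41.3
-42 9 x [-6.6 14.2] mid 3.8 y -14.0
-34 26 x [-9.  14.9] mid 2.9 y -15.0
-26 29 x [-9.1 14.8] mid 2.9 y -15.0
-18 33 x [-8.4 15.1] mid 3.4 y -14.0
-10 27 x [-8.  13.5] mid 2.8 y -16.0
-2 4 x [-4.1 13.1] mid 4.5 y -13.0
side 600 z [20. 22. 25. 44.]
top 1486 z [18. 23. 27. 30.]
```

step_arm(
  motion=[
    [[0,0,0,-0.008,0],[0,0,0,0.033,0]],
  ],
)

```text
clock: 36.6
tool_pos: [602.9, 12.3, 136.8]
tcp_rot: [[0.999, -0.042, 0.014], [-0.042, -0.999, -0.001], [0.014, -0.0, -1.0]]
contact_force: [0.3, -0.5, 1.2]
width: 25.3
gripper_force: 60.0
```

step_arm(
  motion=[
    [[0,0,0,-0.04,0],[0,0,0,-0.04,0],[0,0,0,-0.04,0],[0,0,0,0.001,0]],
  ],
)

```text
clock: 37.0
tool_pos: [604.3, 12.3, 137.0]
tcp_rot: [[0.999, -0.042, 0.018], [-0.042, -0.999, -0.001], [0.018, -0.0, -1.0]]
contact_force: [1.6, -0.2, -0.9]
width: 25.8
gripper_force: 60.0
```

step_arm(
  motion=[
    [[0,0,0,-0.041,0],[0,0,0,-0.041,0],[0,0,0,-0.041,0],[0,0,0,0.001,0],[0,0,0,-0.041,0],[0,0,0,-0.041,0],[0,0,0,-0.041,0]],
  ],
)

```text
clock: 37.7
tool_pos: [603.0, 12.3, 174.9]
tcp_rot: [[0.999, -0.042, 0.013], [-0.042, -0.999, -0.0], [0.013, -0.0, -1.0]]
contact_force: [0.6, -0.5, 0.4]
width: 25.6
gripper_force: 60.0
```

```bash
python3 -c "
from h import *
axis();floor();weigh(8)"
```

```text
tcp [603.   12.3 174.9] w 25.6 zmin -38.5
-34 23 x [-0.2 22.2] mid 11.0 y -17.0
-26 29 x [-1.5 21.3] mid 9.9 y -15.0
-18 25 x [-2.5 21.1] mid 9.3 y -16.0
-10 27 x [-2.7 19.3] mid 8.3 y -16.0
-2 6 x [ 1.  12.3] mid 6.7 y -14.0
side 607 z [20. 22. 25. 45.]
top 1569 z [18. 23. 27. 30.]
weigh [ 0.06 -0.09 -1.04] +- [0.16 0.17 0.16]
```

step_arm(
  motion=[
    [[0,0.03,0,0,0],[0,0.06,0,0.02,0],[0,0.06,0,0.05,0],[0,0.06,0,0.055,0],[0,0.06,0,0.057,0],[0,0.06,0,0.058,0]],
  ],
)

```text
clock: 38.85
tool_pos: [660.5, 9.7, 113.4]
tcp_rot: [[0.999, -0.042, 0.006], [-0.042, -0.999, -0.0], [0.006, 0.0, -1.0]]
contact_force: [1.0, 0.7, 8.8]
width: 25.8
gripper_force: 60.0
```

step_arm(
  motion=[
    [[0,0,0,0,0],[0,0.004,0,0.003,0],[0,0.008,0,0.005,0],[0,0.012,0,0.006,0],[0,0.016,0,0.007,0],[0,0.02,0,0.007,0],[0,0.02,0,0.007,0]],
  ],
  newtons=3,
)

```text
clock: 39.55
tool_pos: [679.3, 9.0, 102.8]
tcp_rot: [[0.999, -0.042, -0.001], [-0.042, -0.999, 0.0], [-0.001, -0.0, -1.0]]
contact_force: [0.1, -0.4, 0.3]
width: 26.0
gripper_force: 3.0
```

```bash
python3 -c "
from h import *
axis()"
```

```text
tcp [679.3   9.  102.8] w 26.0 zmin -31.6
-26 176 x [-47.4  17.1] mid -15.1 y -25.0
-18 34 x [-18.2   5.9] mid -6.2 y -17.0
-10 32 x [-16.4   8.4] mid -4.0 y -14.0
-2 8 x [-15.8   6. ] mid -4.9 y -14.0
```

step_arm(
  motion=[
    [[0.4,0,0,0,0],[0.4,0,0,0,0],[0.4,0,0,0,0],[0.4,0,0,-0.01,0],[0.4,0,0,-0.018,0],[0.4,0,0,-0.018,0],[0,0,0,-0.018,0],[0,0,0,-0.018,0],[0,0,0,-0.018,0],[0,0,0,-0.018,0],[0,0,0,-0.018,0]],
  ],
  newtons=60,
)

```text
clock: 40.7
tool_pos: [679.0, 9.0, 121.8]
tcp_rot: [[0.999, -0.042, 0.0], [-0.042, -0.999, -0.0], [0.0, 0.0, -1.0]]
contact_force: [0.3, 0.1, 3.1]
width: 25.5
gripper_force: 60.0
```

step_arm(
  motion=[
    [[0,0,0,-0.04,0],[0,0,0,-0.06,0],[0,-0.04,0,-0.06,0],[0,-0.074,0,-0.06,0],[0,-0.074,0,-0.06,0],[0,-0.074,0,-0.06,0],[0,-0.074,0,-0.06,0]],
  ],
)

```text
clock: 41.4
tool_pos: [605.7, 12.1, 181.6]
tcp_rot: [[0.999, -0.042, 0.001], [-0.042, -0.999, -0.0], [0.001, 0.0, -1.0]]
contact_force: [-0.1, 0.4, -1.3]
width: 26.0
gripper_force: 60.0
```

```bash
python3 -c "
from h import *
axis()
plan([(606,12,175,-92.4),(606,12,131,-92.4)])"
```

```text
tcp [605.7  12.1 181.6] w 26.0 zmin -45.2
-42 22 x [-18.7   2.7] mid -8.0 y -15.0
-34 27 x [-19.3   2.8] mid -8.3 y -15.0
-26 30 x [-19.2   2.9] mid -8.1 y -15.0
-18 27 x [-19.1   2.6] mid -8.2 y -14.0
-10 29 x [-19.7   2.7] mid -8.5 y -14.0
now [605.8  12.1 181.6] yaw -92.4 q [ -2.   6.  74.   0. 100.  90.] w 25.3 t 41.45
(606, 12, 175, -92.4) -> [0.0002, 0.0001, 0.0066] -0.0004 rows>=0.1
(606, 12, 131, -92.4) -> [0.0001, 0.0001, 0.0506] -0.0004 rows>=0.9
```

step_arm(
  motion=[
    [[0,0.003,0,0,0],[0,0.003,0,0.047,0],[0,0.003,0,0,0],[0,0.003,0,0,0],[0,0.003,0,0,0]],
  ],
)

```text
clock: 41.95
tool_pos: [611.0, 11.9, 186.1]
tcp_rot: [[0.999, -0.042, 0.01], [-0.042, -0.999, -0.0], [0.01, -0.0, -1.0]]
contact_force: [0.2, 0.3, -0.1]
width: 25.8
gripper_force: 60.0
```

```bash
python3 -c "
from h import *
axis();floor()"
```

```text
tcp [611.   11.9 186.1] w 25.8 zmin -41.2
-42 8 x [-8.6  3.2] mid -2.7 y -15.0
-34 27 x [-10.   12.6] mid 1.3 y -16.0
-26 26 x [-11.2  11. ] mid -0.1 y -15.0
-18 28 x [-13.1  10.3] mid -1.4 y -14.0
-10 27 x [-13.6   9. ] mid -2.3 y -15.0
-2 7 x [-14.7   6.6] mid -4.0 y -13.0
side 603 z [20. 22. 24. 26.]
top 1694 z [18. 23. 27. 30.]
```

step_arm(
  motion=[
    [[0,-0.007,0,0.005,0],[0,-0.007,0,0.005,0],[0,-0.007,0,0.052,0],[0,-0.007,0,0.005,0],[0,-0.007,0,0.005,0],[0,-0.007,0,0.005,0],[0,-0.009,0,0.054,0],[0,-0.009,0,0.006,0],[0,-0.009,0,0.006,0],[0,-0.009,0,0.006,0]],
  ],
)

```text
clock: 43.1
tool_pos: [603.7, 12.2, 183.2]
tcp_rot: [[0.999, -0.042, 0.016], [-0.042, -0.999, -0.001], [0.016, -0.0, -1.0]]
contact_force: [0.4, -0.6, 1.1]
width: 25.7
gripper_force: 60.0
```

```bash
python3 -c "
from h import *
axis();floor();weigh(8)"
```

```text
tcp [603.7  12.2 183.2] w 25.7 zmin -38.3
-34 21 x [-2.5 19.7] mid 8.6 y -13.0
-26 26 x [-4.3 18.2] mid 6.9 y -16.0
-18 27 x [-6.8 16. ] mid 4.6 y -16.0
-10 26 x [-9.4 14.8] mid 2.7 y -16.0
-2 7 x [-6.1 11.8] mid 2.9 y -15.0
side 611 z [20. 22. 24. 26.]
top 1602 z [18. 23. 27. 30.]
weigh [-0.12 -0.03 -0.97] +- [0.15 0.26 0.16]
```

step_arm(
  motion=[
    [[0,0.03,0,0,0],[0,0.06,0,0.02,0],[0,0.06,0,0.05,0],[0,0.06,0,0.066,0],[0,0.06,0,0.068,0],[0,0.06,0,0.069,0]],
  ],
)

```text
clock: 44.25
tool_pos: [661.1, 9.7, 115.8]
tcp_rot: [[0.999, -0.042, 0.011], [-0.042, -0.999, -0.001], [0.011, 0.0, -1.0]]
contact_force: [-7.3, -0.8, 30.0]
width: 25.7
gripper_force: 60.0
```

step_arm(
  motion=[
    [[0,0,0,0,0],[0,0.004,0,0.002,0],[0,0.008,0,0.004,0],[0,0.012,0,0.005,0],[0,0.016,0,0.006,0],[0,0.02,0,0.007,0],[0,0.02,0,0.007,0]],
  ],
  newtons=3,
)

```text
clock: 44.95
tool_pos: [679.0, 9.0, 98.4]
tcp_rot: [[0.999, -0.042, -0.002], [-0.042, -0.999, 0.0], [-0.002, -0.0, -1.0]]
contact_force: [0.5, 0.5, 0.1]
width: 26.1
gripper_force: 3.0
```

```bash
python3 -c "
from h import *
axis()"
```

```text
tcp [679.    9.   98.4] w 26.1 zmin -75.0
-26 143 x [-47.   18.2] mid -14.4 y -25.0
-18 52 x [-45.1  18.3] mid -13.4 y -24.0
-10 31 x [-18.7   7. ] mid -5.8 y -15.0
```

step_arm(
  motion=[
    [[0.4,0,0,0,0],[0.4,0,0,0,0],[0.4,0,0,0,0],[0.4,-0.0085,0,-0.01,0],[0.4,-0.0085,0,-0.022,0],[0.4,-0.0085,0,-0.022,0],[0,-0.0085,0,-0.022,0],[0,-0.0085,0,-0.022,0],[0,-0.0085,0,-0.022,0],[0,-0.0085,0,-0.022,0],[0,-0.0085,0,-0.06,0],[0,-0.0085,0,-0.11,0],[0,-0.03,0,-0.12,0],[0,-0.0665,0,-0.12,0],[0,-0.0665,0,-0.12,0],[0,-0.0665,0,-0.12,0],[0,-0.0665,0,-0.12,0]],
  ],
  newtons=60,
)

```text
clock: 46.7
tool_pos: [613.0, 11.8, 219.0]
tcp_rot: [[0.999, -0.042, -0.0], [-0.042, -0.999, 0.0], [-0.0, -0.0, -1.0]]
contact_force: [-0.0, 0.0, -0.1]
width: 25.8
gripper_force: 60.0
```

```bash
python3 -c "
from h import *
axis()"
```

```text
tcp [613.   11.8 219. ] w 25.8 zmin -44.2
-42 25 x [-10.7  11.6] mid 0.4 y -15.0
-34 32 x [-10.6  12.6] mid 1.0 y -15.0
-26 32 x [-11.5  12.8] mid 0.6 y -16.0
-18 33 x [-11.2  13.2] mid 1.0 y -15.0
-10 31 x [-11.1  12. ] mid 0.4 y -17.0
-2 8 x [-9.3 12. ] mid 1.4 y -15.0
```

step_arm(
  motion=[
    [[0,-0.003,0,0.04,0],[0,-0.003,0,0.089,0],[0,-0.003,0,0.04,0],[0,-0.003,0,0,0],[0,-0.003,0,0,0],[0,-0.003,0,0.042,0],[0,-0.003,0,0.091,0],[0,-0.003,0,0.04,0],[0,-0.003,0,0,0],[0,-0.003,0,0,0],[0,-0.003,0,0,0]],
  ],
)

```text
clock: 47.85
tool_pos: [611.0, 11.9, 221.4]
tcp_rot: [[0.999, -0.042, 0.004], [-0.042, -0.999, -0.0], [0.004, -0.0, -1.0]]
contact_force: [0.8, -0.3, -0.3]
width: 25.7
gripper_force: 60.0
```

```bash
python3 -c "
from h import *
axis();weigh(6)"
```

```text
tcp [611.   11.9 221.4] w 25.7 zmin -31.3
-34 6 x [ 8.  19.7] mid 13.8 y -15.0
-26 26 x [ 2.1 26.9] mid 14.5 y -16.0
-18 34 x [ 1.4 25.3] mid 13.3 y -17.0
-10 29 x [-0.1 24.9] mid 12.4 y -15.0
-2 7 x [ 1.3 23.7] mid 12.5 y -15.0
weigh [-0.19  0.3  -0.81] +- [0.28 0.16 0.25]
```

```bash
python3 - <<'E'
from h import *
s=telemetry.sense();d=cap('side');b=cv2.cvtColor(d['color'],cv2.COLOR_RGB2BGR)
P,_=cv2.projectPoints(np.array([s['tool_pos']+[0,0,-20]]),cv2.Rodrigues(np.array(d['R']))[0],np.array(d['t']),K(d),np.array(d['dist_coeffs'],float))
u,v=P.ravel().astype(int)
b=b[v-40:v+50,u-60:u+60];b=cv2.resize(b,(800,600),interpolation=cv2.INTER_CUBIC)
cv2.imwrite('pics/s6.png',np.clip(255*(b/255.)**0.6,0,255).astype(np.uint8))
E
```

```text
(no output)
```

View pics/s6.png

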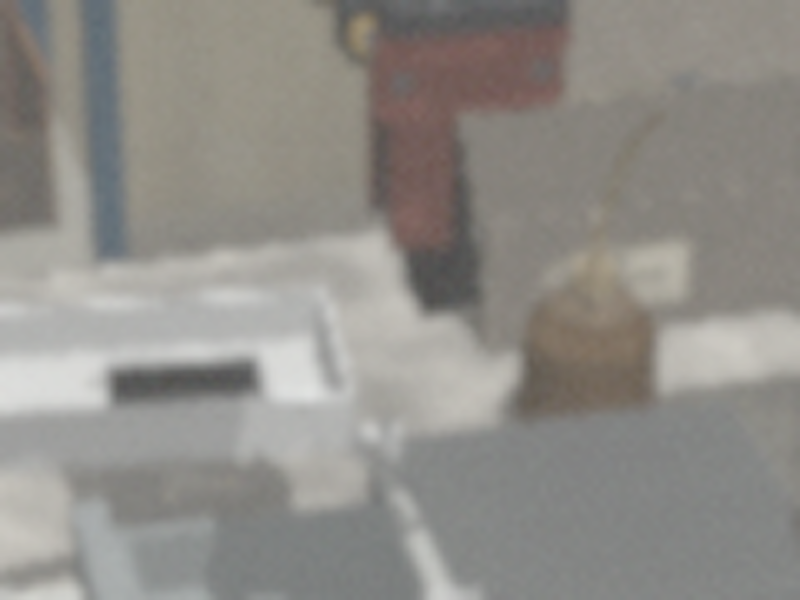

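step_arm(
  motion=[
    [[0,0.03,0,0.04,0],[0,0.055,0,0.08,0],[0,0.055,0,0.105,0],[0,0.055,0,0.111,0],[0,0.055,0,0.112,0],[0,0.055,0,0.113,0]],
  ],
)

```text
clock: 48.85
tool_pos: [664.5, 9.5, 107.9]
tcp_rot: [[0.999, -0.042, 0.001], [-0.042, -0.999, -0.0], [0.001, 0.0, -1.0]]
contact_force: [-3.3, 0.2, 7.4]
width: 26.1
gripper_force: 60.0
```

step_arm(
  motion=[
    [[0,0,0,0,0],[0,0.004,0,0.002,0],[0,0.008,0,0.004,0],[0,0.012,0,0.005,0],[0,0.016,0,0.006,0],[0,0.02,0,0.006,0],[0,0.02,0,0.006,0]],
  ],
  newtons=3,
)

```text
clock: 49.55
tool_pos: [684.8, 8.9, 99.9]
tcp_rot: [[0.999, -0.042, -0.0], [-0.042, -0.999, 0.0], [-0.0, -0.0, -1.0]]
contact_force: [0.3, 0.4, 0.1]
width: 26.0
gripper_force: 3.0
```

```bash
python3 -c "
from h import *
axis()"
```

```text
tcp [684.8   8.9  99.9] w 26.0 zmin -27.8
-26 160 x [-48.2  16.2] mid -16.0 y -25.0
-18 32 x [-31.7   9.7] mid -11.0 y -19.0
-10 31 x [-15.    9.7] mid -2.6 y -17.0
-2 8 x [-14.9  10.4] mid -2.2 y -14.0
```

step_arm(
  motion=[
    [[0.4,0,0,0,0],[0.4,0,0,0,0],[0.4,0,0,0,0],[0.4,0,0,-0.01,0],[0.4,0,0,-0.021,0],[0.4,0,0,-0.021,0],[0,0,0,-0.021,0],[0,0,0,-0.021,0],[0,0,0,-0.021,0],[0,0,0,-0.021,0],[0,0,0,-0.045,0],[0,0,0,-0.067,0],[0,-0.04,0,-0.067,0],[0,-0.0805,0,-0.067,0],[0,-0.0805,0,-0.067,0],[0,-0.0805,0,-0.067,0],[0,-0.0805,0,-0.067,0],[0,-0.0805,0,-0.067,0]],
  ],
  newtons=60,
)

```text
clock: 51.4
tool_pos: [605.0, 12.1, 167.8]
tcp_rot: [[0.999, -0.042, 0.001], [-0.042, -0.999, -0.0], [0.001, 0.0, -1.0]]
contact_force: [1.1, -0.2, -1.0]
width: 25.9
gripper_force: 60.0
```

```bash
python3 -c "
from h import *
axis()"
```

```text
tcp [605.   12.1 167.8] w 25.9 zmin -47.0
-42 27 x [-15.5   6.9] mid -4.3 y -16.0
-34 26 x [-16.1   6.9] mid -4.6 y -16.0
-26 29 x [-16.4   6.2] mid -5.1 y -16.0
-18 30 x [-16.6   6.2] mid -5.2 y -14.0
-10 26 x [-16.3   3.9] mid -6.2 y -15.0
-2 8 x [-16.7   4.2] mid -6.2 y -18.0
```

step_arm(
  motion=[
    [[0,-0.002,0,0,0],[0,-0.002,0,0.0345,0],[0,-0.002,0,0,0],[0,-0.002,0,0,0],[0,-0.002,0,0,0],[0,-0.002,0,0.0345,0],[0,-0.002,0,0,0],[0,-0.002,0,0,0],[0,-0.002,0,0,0],[0,-0.002,0,0.0345,0],[0,-0.002,0,0,0],[0,-0.002,0,0,0],[0,-0.002,0,0,0],[0,-0.002,0,0.0345,0],[0,-0.002,0,0,0],[0,-0.002,0,0,0],[0,-0.002,0,0,0],[0,-0.002,0,0,0]],
  ],
)

```text
clock: 53.25
tool_pos: [603.6, 12.2, 169.7]
tcp_rot: [[0.999, -0.042, 0.005], [-0.042, -0.999, -0.0], [0.005, -0.0, -1.0]]
contact_force: [0.2, -0.3, -0.4]
width: 25.7
gripper_force: 60.0
```

```bash
python3 -c "
from h import *
axis();floor();weigh(6)"
```

```text
tcp [603.6  12.2 169.7] w 25.7 zmin -44.2
-42 20 x [-10.8  13.9] mid 1.5 y -15.0
-34 25 x [-12.1  10.7] mid -0.7 y -15.0
-26 27 x [-12.7  10.8] mid -0.9 y -16.0
-18 29 x [-14.   10.3] mid -1.9 y -14.0
-10 28 x [-14.2   7.8] mid -3.2 y -16.0
-2 6 x [-13.3   3.9] mid -4.7 y -14.0
side 606 z [20. 22. 24. 45.]
top 1549 z [19. 23. 27. 30.]
weigh [ 0.04  0.15 -0.65] +- [0.16 0.17 0.23]
```

```bash
python3 -c "
from h import *
weigh(20)
c=load('top');P=cloud(c)
m=(P[...,0]>505)&(P[...,0]<640)&(abs(P[...,1]-17)<54)&(P[...,2]<60)
# coverage of drawer area
import numpy as np
H,_,_=np.histogram2d(P[m][:,0],P[m][:,1],bins=[np.arange(505,640,15),np.arange(-37,72,12)]);print(H.astype(int))
"
```

```text
weigh [ 0.06 -0.03 -0.63] +- [0.11 0.09 0.09]
[[ 0 24 27 25 25 25 21 24 25]
 [ 0 15 29 30 31 30 23 30 30]
 [ 0 18 30 29 29 30 25 29 30]
 [ 0 24 30 30 30 27 26 30 30]
 [ 0 25 30 30 30 29 25 30 30]
 [ 0 30 30 30 30 27 27 30 30]
 [ 0 26 25 25 28 26 28 30 29]
 [ 0  0  0  0  0  2  6  0  0]]
```

```bash
python3 -c "
from h import *
plan([(575,150,165,-95),(542,294.5,150,-97.6),(542,294.5,55,-97.6),(488,302,10,-97.6)])"
```

```text
now [602.   12.3 167.6] yaw -92.4 q [-2.  5. 76. -0. 99. 90.] w 25.8 t 54.7
(575, 150, 165, -95) -> [-0.0328, -0.1365, 0.0026] 0.0451 rows>=2.8
(542, 294.5, 150, -97.6) -> [-0.0718, -0.2794, 0.0176] 0.0904 rows>=3.0
(542, 294.5, 55, -97.6) -> [-0.0718, -0.2795, 0.1126] 0.0904 rows>=1.9
(488, 302, 10, -97.6) -> [-0.1261, -0.2847, 0.1576] 0.0904 rows>=1.4
```

step_arm(
  motion=[
    [[0,-0.011,-0.045,0,0.03],[0,-0.022,-0.09,0,0.06],[0,-0.033,-0.136,0,0.09],[0,-0.045,-0.18,0,0.09],[0,-0.058,-0.23,0,0.09],[0,-0.072,-0.279,0.02,0.09],[0,-0.072,-0.279,0.06,0.09],[0,-0.072,-0.279,0.1,0.09],[0,-0.072,-0.279,0.113,0.09],[0,-0.072,-0.279,0.113,0.09]],
  ],
)

```text
clock: 55.7
tool_pos: [540.9, 293.6, 53.2]
tcp_rot: [[0.991, -0.132, -0.003], [-0.132, -0.991, -0.001], [-0.003, 0.002, -1.0]]
contact_force: [-0.3, 0.6, 0.1]
width: 25.6
gripper_force: 60.0
```

step_arm(
  motion=[
    [[0,0,0,0,0],[0,0,0,0.005,0],[0,-0.006,0,0.009,0],[0,-0.012,0,0.013,0],[0,-0.019,0,0.018,0],[0,-0.027,0,0.025,0],[0,-0.035,0,0.031,0],[0,-0.043,0,0.037,0],[0,-0.05,0,0.042,0],[0,-0.055,0,0.045,0],[0,-0.055,0,0.045,0],[0.36,-0.055,0,0.043,0],[0.36,-0.055,0,0.043,0],[0.36,-0.055,0,0.02,0],[0.36,-0.055,0,-0.02,0],[0.36,-0.055,0,-0.06,0],[0.36,-0.055,0,-0.1,0],[0.36,-0.055,0.05,-0.12,0],[0.36,-0.04,0.1,-0.12,0],[0.36,-0.02,0.15,-0.12,0]],
  ],
  newtons=3,
)

```text
clock: 57.7
tool_pos: [500.4, 156.1, 176.7]
tcp_rot: [[0.991, -0.13, 0.004], [-0.13, -0.991, 0.001], [0.003, -0.001, -1.0]]
contact_force: [0.4, -0.5, -0.1]
width: 31.7
gripper_force: 0.0
```

```bash
python3 -c "
from h import *
plan([(530,0,180,-95),(540,-180,170,-98.1),(533.7,-301.7,120,-98.1),(533.7,-301.7,3,-98.1)])"
```

```text
now [500.4 156.1 176.7] yaw -97.5 q [ 14.  -7.  87.  -0. 100. 111.] w 31.7 t 57.7
(530, 0, 180, -95) -> [0.0497, 0.1509, -0.0033] -0.0433 rows>=3.2
(540, -180, 170, -98.1) -> [0.083, 0.3281, 0.0066] 0.0108 rows>=3.6
(533.7, -301.7, 120, -98.1) -> [0.0924, 0.4496, 0.0565] 0.0108 rows>=2.6
(533.7, -301.7, 3, -98.1) -> [0.092, 0.4498, 0.1735] 0.0108 rows>=2.3
```

step_arm(
  motion=[
    [[0.38,0.016,0.05,0,0],[0.38,0.033,0.1,0,0],[0.38,0.05,0.15,0,0],[0.38,0.06,0.2,0,0],[0.38,0.07,0.25,0,0],[0.38,0.075,0.3,0,0],[0.38,0.083,0.328,0.007,0.01],[0.38,0.083,0.328,0.007,0.01],[0.38,0.083,0.328,0.007,0.01]],
  ],
)

```text
clock: 58.6
tool_pos: [538.8, -179.6, 167.4]
tcp_rot: [[0.99, -0.144, -0.001], [-0.144, -0.99, 0.001], [-0.001, -0.001, -1.0]]
contact_force: [-0.4, 1.0, 0.9]
width: 33.3
gripper_force: 0.0
```

```bash
python3 - <<'E'
from h import *
intray();tray();floor()
c=load('top');P=cloud(c);im=cv2.cvtColor(c['color'],cv2.COLOR_RGB2BGR)
m=((c['color'].max(2)<60)&(abs(P[...,2]-20)<14)&(P[...,0]>450)&(P[...,0]<560)&(P[...,1]>-345)&(P[...,1]<-250)).astype(np.uint8)
n,l,st,ce=cv2.connectedComponentsWithStats(m)
for i in range(1,n):
    if st[i,4]>60: q=P[l==i];print('C',cv2.minAreaRect(q[:,:2].astype(np.float32)))
a=cv2.resize(im[150:250,245:345],(600,600),interpolation=cv2.INTER_CUBIC)
cv2.imwrite('pics/dr.png',np.clip(255*(a/255.)**0.7,0,255).astype(np.uint8))
plan([(533.7,-301.7,120,-98.1),(533.7,-301.7,3,-98.1)])
E
```

```text
tube? 351 [571. 250.  28.] ((572.0897827148438, 250.93081665039062), (25.095401763916016, 75.51004028320312), 81.758544921875) z [19. 30. 33.]
tube? 354 [491. 298.  29.] ((490.82598876953125, 299.9142761230469), (26.527034759521484, 73.43722534179688), 83.67864227294922) z [21. 30. 34.]
tray [545.4 270.7] [123. 219.] yaw -8.2
side 420 z [20. 22. 25. 47.]
top 1922 z [19. 23. 27. 29.]
now [ 539.4 -177.6  168.2] yaw -98.0 q [-22.  -0.  81.   0.  99.  76.] w 33.2 t 58.8
(533.7, -301.7, 120, -98.1) -> [0.0117, 0.1237, 0.0482] 0.001 rows>=2.7
(533.7, -301.7, 3, -98.1) -> [0.0116, 0.1237, 0.1652] 0.001 rows>=2.3
```

View pics/dr.png

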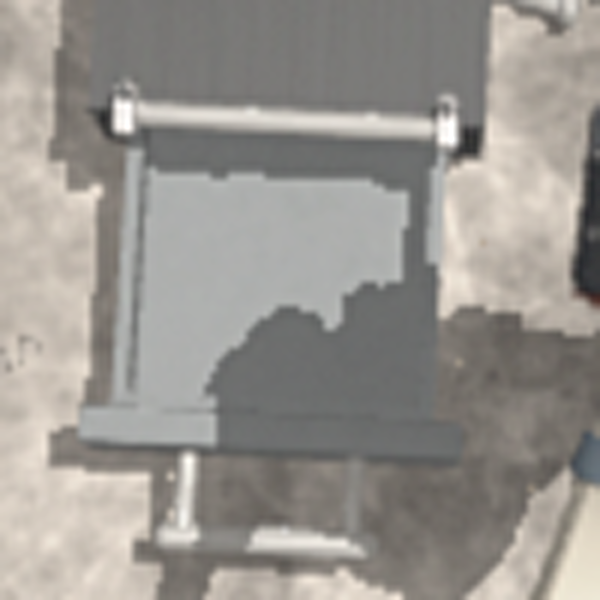

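```bash
python3 - <<'E'
from h import *
weigh(10)
for n in('top','side'):
    a=cv2.imread('pics/%s0.png'%n).astype(int); c=cap(n); b=cv2.cvtColor(c['color'],cv2.COLOR_RGB2BGR).astype(int);P=cloud(c)
    d=abs(a-b).max(2)>35
    X,Y,Z=P[...,0],P[...,1],P[...,2]
    m=d&(X>355)&(X<800)&(abs(Y)<480)&(Z>3)&(Z<110)
    k,l,st,ce=cv2.connectedComponentsWithStats(cv2.morphologyEx(m.astype(np.uint8),cv2.MORPH_CLOSE,np.ones((3,3))))
    for i in range(1,k):
        if st[i,4]>=15: q=P[(l==i)&m]; print(n,st[i].tolist(),np.median(q,0).round(),'zmax',np.percentile(q[:,2],90).round(),b[(l==i)&m].mean(0).round())
E
```

```text
weigh [-0.04  0.18 -0.2 ] +- [0.11 0.11 0.07]
top [327, 148, 15, 7, 37] [677. -94.  12.] zmax 18.0 [128. 135. 139.]
top [171, 155, 46, 53, 1109] [611. 254.  25.] zmax 33.0 [124. 126. 129.]
top [255, 174, 90, 85, 3739] [525.  15.  24.] zmax 61.0 [107. 109. 109.]
top [344, 205, 5, 8, 20] [ 528. -117.    6.] zmax 7.0 [68. 74. 79.]
top [169, 207, 18, 34, 436] [489. 299.  30.] zmax 34.0 [48. 48. 50.]
top [373, 206, 15, 11, 68] [ 518. -204.    9.] zmax 38.0 [167. 176. 182.]
top [366, 214, 4, 9, 16] [ 503. -171.    4.] zmax 6.0 [79. 85. 90.]
top [357, 220, 11, 13, 49] [ 482. -157.    4.] zmax 6.0 [84. 90. 97.]
top [159, 239, 44, 21, 301] [428. 301.   5.] zmax 33.0 [132. 141. 150.]
top [265, 255, 11, 9, 37] [402.  75.   4.] zmax 6.0 [ 92.  99. 106.]
top [307, 262, 10, 10, 28] [383. -27.   4.] zmax 5.0 [ 94. 101. 108.]
side [285, 155, 24, 13, 165] [571. 247.  29.] zmax 32.0 [85. 86. 85.]
side [258, 156, 24, 12, 259] [489. 291.  23.] zmax 31.0 [68. 70. 70.]
side [274, 183, 48, 44, 913] [513.   5.  39.] zmax 62.0 [90. 91. 88.]
side [312, 198, 9, 16, 61] [576.  18.  23.] zmax 46.0 [125. 126. 121.]
side [315, 256, 8, 14, 69] [ 517. -209.   15.] zmax 35.0 [130. 135. 134.]
```

```bash
python3 - <<'E'
from h import *
T=cv2.cvtColor(load('top')['color'],cv2.COLOR_RGB2BGR);S=cv2.cvtColor(load('side')['color'],cv2.COLOR_RGB2BGR)
T0=cv2.imread('pics/top0.png');S0=cv2.imread('pics/side0.png')
W=cv2.cvtColor(cap('wrist')['color'],cv2.COLOR_RGB2BGR)
o=np.zeros((600,800,3),np.uint8)
def put(im,u,v,w,h,x,y,W_,H_): o[y:y+H_,x:x+W_]=cv2.resize(im[v:v+h,u:u+w],(W_,H_),interpolation=cv2.INTER_CUBIC)
put(T,315,130,50,37,0,0,270,200);put(T0,315,130,50,37,270,0,270,200)
put(T,360,190,40,37,540,0,216,200)
put(S,295,235,50,50,0,200,200,200);put(S,355,205,67,50,200,200,268,200)
put(W,0,0,640,250,0,400,512,200)
put(T,345,195,90,60,512,400,288,192)
put(S,300,190,100,60,468,200,330,198)
cv2.imwrite('pics/fin.png',o)
P=cloud(load('side'));
m=(abs(P[...,0]-518)<25)&(abs(P[...,1]+206)<25)&(P[...,2]>6);v,u=np.nonzero(m)
if m.sum(): print('side obj',m.sum(),P[m].mean(0),P[m].min(0),P[m].max(0),u.min(),u.max(),v.min(),v.max())
P=cloud(load('top'));m=(abs(P[...,0]-518)<25)&(abs(P[...,1]+206)<25)&(P[...,2]>8)
if m.sum(): print('top obj',m.sum(),P[m].mean(0),P[m].min(0),P[m].max(0))
E
```

```text
side obj 2836 [ 520.10049715 -206.60639061  383.11339117] [ 493.07033651 -230.99081341    6.16769744] [ 542.99955337 -181.01596561  564.32761038] 305 338 7 268
top obj 1422 [ 515.52954658 -205.5893464   511.04338132] [ 493.0375066  -230.96450874    9.4561605 ] [ 542.91644448 -181.06912192  566.02143572]
```

View pics/fin.png

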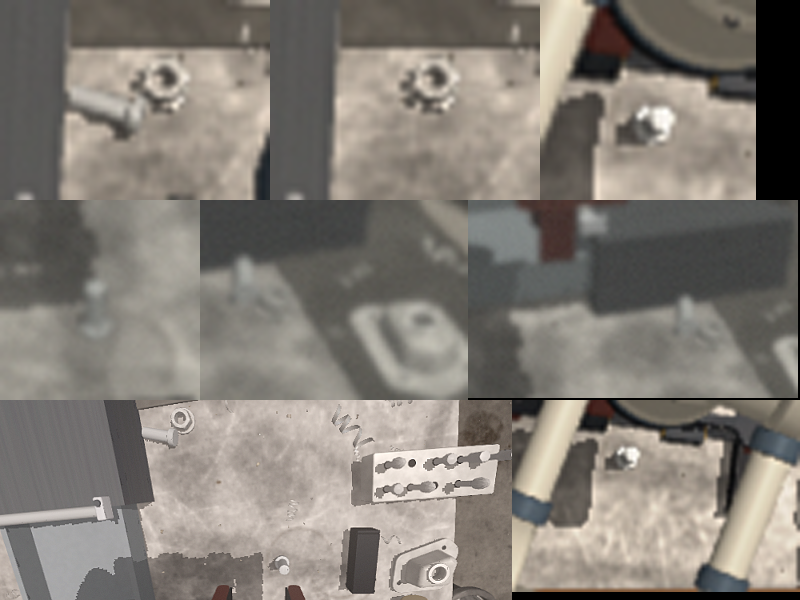

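```bash
python3 - <<'E'
from h import *
c=load('top');P=cloud(c)
print('P1',at_z(c,[(381.3,213.1)],34).round(1))
print('P2 ends',at_z(c,[(327,148.5),(341,150.7)],9).round(1),'nut',at_z(c,[(344.6,144.8)],7).round(1))
X,Y,Z=P[...,0],P[...,1],P[...,2]
for n in('top','side','wrist'):
    c=load(n);P=cloud(c);X,Y,Z=P[...,0],P[...,1],P[...,2]; k=c['z_map']>0
    m=k&(Z>80)&(Z<115)&(X>590)&(X<635)&(Y<-45)&(Y>-85);a=P[m];print(n,'bracket',len(a),a.min(0).round() if len(a) else '',a.max(0).round() if len(a) else '')
    m=k&(Z>4)&(Z<22)&(X>655)&(X<700)&(Y<-74)&(Y>-125);a=P[m];print(n,'pin+nut',len(a),a.mean(0).round(1) if len(a) else '')
    if len(a): 
        H,_,_=np.histogram2d(a[:,0],a[:,1],bins=[np.arange(655,705,5),np.arange(-125,-70,5)]);print(H.astype(int))
    m=k&(Z>8)&(Z<45)&(abs(X-520)<20)&(abs(Y+206)<20);a=P[m];print(n,'P1',len(a),a.mean(0).round(1) if len(a) else '',a.min(0).round() if len(a) else '',a.max(0).round() if len(a) else '')
    m=k&(Z>20)&(Z<70)&(Y<-30)&(Y>-85)&(X>630)&(X<720);a=P[m];print('chest side y',np.percentile(a[:,1],[1,50]) if len(a) else '')
E
```

```text
P1 [[ 513.5 -202.9   34. ]]
P2 ends [[ 681.9  -71.1    9. ]
 [ 676.1 -106.8    9. ]] nut [[ 692.  -116.3    7. ]]
top bracket 28 [602. -56.  80.] [628. -46.  94.]
top pin+nut 136 [ 681.6 -101.3   11.4]
[[2 1 1 2 0 0 0 0 0 0]
 [1 0 1 0 2 0 0 1 0 0]
 [0 0 0 0 4 1 0 1 0 0]
 [0 1 0 0 4 4 1 3 0 1]
 [1 1 0 3 4 4 5 4 3 3]
 [2 5 5 1 1 2 3 4 3 5]
 [3 0 1 3 2 0 1 0 3 2]
 [4 0 1 4 0 1 0 0 1 1]
 [3 4 4 3 2 0 1 0 0 2]]
top P1 28 [ 516.4 -202.6   29.2] [ 511. -209.    9.] [ 524. -195.   41.]
chest side y [-56.60848593 -43.56856693]
side bracket 38 [602. -56.  80.] [621. -48.  93.]
side pin+nut 93 [ 683.5 -105.5   11.8]
[[ 0  0  0  0  0  0  0  0  0  0]
 [ 0  0  0  0  0  0  0  0  0  0]
 [ 0  0  0  2  3  0  0  0  0  0]
 [ 0  0  0  2  6  1  0  0  0  0]
 [ 0  0  1 10  1  0  4  0  2  0]
 [ 2  4  3  7  2  0  2  3  1  3]
 [ 5  0  2  1  0  0  0  0  2  2]
 [ 2  0  1  4  0  0  0  0  0  0]
 [ 5  3  4  2  0  0  0  0  0  0]]
side P1 57 [ 516.3 -207.9   24.9] [ 512. -214.    9.] [ 522. -199.   38.]
chest side y [-72.34612704 -67.8173441 ]
wrist bracket 499 [602. -55.  80.] [621. -45.  94.]
wrist pin+nut 1050 [ 682.7 -101.1   12. ]
[[ 0  0  0  0  0  0  0  0  0  0]
 [ 0  0  0  0  0  0  0  0  0  0]
 [ 0  0  0 13 33  2  0  0  0  0]
 [ 0  0  0 41 39 20 16  2  0  0]
 [ 0  0  0 57 31 33 34 39 31 16]
 [28 39 20 32 16 24 34 32 35 38]
 [33  6 25 12  0  0  2 16 22 28]
 [14  0 26 19  0  0  0  0  0  2]
 [34 34 48  8  0  0  0  0  0  0]]
wrist P1 220 [ 519.8 -204.4   29.4] [ 512. -211.    8.] [ 524. -199.   38.]
chest side y [-70.82688277 -68.12066816]
```

```bash
python3 -c "
from h import *
plan([(519,-205.5,100,-98),(519,-205.5,14,-98),(519,-205.5,150,-98),(555,10,150,-95)])"
```

```text
now [ 539.  -178.9  167.6] yaw -98.2 q [-22.   0.  81.  -0.  99.  76.] w 33.3 t 59.45
(519, -205.5, 100, -98) -> [-0.016, 0.0292, 0.0676] -0.0027 rows>=1.5
(519, -205.5, 14, -98) -> [-0.016, 0.0292, 0.1536] -0.0027 rows>=1.7
(519, -205.5, 150, -98) -> [-0.016, 0.0292, 0.0176] -0.0027 rows>=2.7
(555, 10, 150, -95) -> [-0.011, -0.1893, 0.0176] -0.055 rows>=4.4
```

step_arm(
  motion=[
    [[0.42,-0.016,0.028,0.02,0],[0.42,-0.016,0.028,0.06,0],[0.42,-0.016,0.028,0.1,0],[0.42,-0.016,0.028,0.1,0],[0.42,-0.016,0.028,0.13,0],[0.42,-0.016,0.028,0.153,0],[0.42,-0.016,0.028,0.153,0],[0,-0.016,0.028,0.153,0],[0,-0.016,0.028,0.153,0],[0,-0.016,0.028,0.153,0],[0,-0.016,0.028,0.153,0],[0,-0.016,0.028,0.153,0],[0,-0.016,0.028,0.153,0]],
  ],
  newtons=25,
)

```text
clock: 60.75
tool_pos: [520.2, -204.7, 16.4]
tcp_rot: [[0.99, -0.142, 0.003], [-0.142, -0.99, -0.001], [0.003, 0.001, -1.0]]
contact_force: [-0.9, 0.7, 4.9]
width: 11.2
gripper_force: 25.0
```

step_arm(
  motion=[
    [[0,0,0,-0.04,0],[0,0,0,-0.09,0],[0,0,0,-0.136,0],[0,0.001,-0.045,-0.136,0],[0,0.002,-0.09,-0.136,0],[0,0.003,-0.135,-0.136,0],[0,0.004,-0.18,-0.136,0],[0,0.005,-0.218,-0.136,0],[0,0.005,-0.218,-0.136,0]],
  ],
)

```text
clock: 61.65
tool_pos: [555.1, 15.1, 150.4]
tcp_rot: [[0.991, -0.136, -0.0], [-0.136, -0.991, 0.002], [-0.001, -0.002, -1.0]]
contact_force: [-0.2, -0.2, -1.5]
width: 11.4
gripper_force: 25.0
```

```bash
python3 -c "
from h import *
plan([(555,10,42,-98),(555,10,150,-98)]);weigh(6)"
```

```text
now [555.1  15.1 150.4] yaw -97.8 q [-2. -2. 85.  0. 97. 96.] w 11.4 t 61.65
(555, 10, 42, -98) -> [0.0007, 0.0052, 0.1084] 0.0028 rows>=2.2
(555, 10, 150, -98) -> [0.0006, 0.0051, 0.0004] 0.0028 rows>=2.2
weigh [-0.04 -0.26 -0.31] +- [0.27 0.24 0.17]
```

step_arm(
  motion=[
    [[0,0,0,0.05,0],[0,0,0,0.09,0],[0,0,0,0.104,0],[0,0,0,0.104,0],[0.35,0,0,0.104,0],[0.35,0,0,0.104,0],[0.35,0,0,0.104,0],[0.35,0,0.01,0.1,0],[0.35,0,0.02,0.1,0],[0.35,0,0.02,0.1,0],[0.35,0,0.02,0.06,0],[0.35,0,0,0.01,0],[0.35,0,0,-0.04,0],[0.35,0,0,-0.04,0]],
  ],
)

```text
clock: 63.35
tool_pos: [557.6, 10.9, 199.2]
tcp_rot: [[0.99, -0.141, 0.013], [-0.141, -0.99, -0.0], [0.013, -0.001, -1.0]]
contact_force: [1.4, -0.5, 1.1]
width: 30.6
gripper_force: 0.0
```

```bash
python3 - <<'E'
from h import *
floor()
c=load('top');P=cloud(c);X,Y,Z=P[...,0],P[...,1],P[...,2]
m=(X>655)&(X<700)&(Y>-125)&(Y<-74)&(Z>4)&(Z<22);print(m.sum(),P[m].mean(0))
plan([(600,-60,220,-40),(665,-88,130,10),(665,-88,4,10)])
E
```

```text
side 609 z [20. 22. 30. 40.]
  blob [308, 204, 6, 5, 26] [550.  -8.  36.] ext [15. 15. 11.] [141. 144. 140.]
top 826 z [18. 23. 33. 52.]
  blob [299, 198, 12, 5, 36] [546. -14.  35.] ext [10. 27. 11.] [156. 152. 144.]
125 [ 680.9782353  -105.68986301   11.1686802 ]
now [555.9  10.6 192.7] yaw -98.2 q [ -2.  -2.  81.  -0. 101.  96.] w 30.7 t 63.45
(600, -60, 220, -40) -> [0.0538, 0.0637, -0.0271] -1.015 rows>=6.8
(665, -88, 130, 10) -> [0.1217, 0.0822, 0.0632] -1.8876 rows>=5.8
(665, -88, 4, 10) -> [0.1212, 0.0822, 0.1892] -1.8876 rows>=2.5
```

step_arm(
  motion=[
    [[0.57,0.01,0.01,-0.01,-0.15],[0.57,0.02,0.02,-0.02,-0.3],[0.57,0.03,0.03,-0.02,-0.45],[0.57,0.04,0.04,-0.02,-0.6],[0.57,0.05,0.05,-0.02,-0.75],[0.57,0.06,0.06,-0.02,-0.9],[0.57,0.08,0.07,-0.02,-1.05],[0.57,0.1,0.08,-0.02,-1.2],[0.57,0.121,0.082,-0.02,-1.35],[0.57,0.121,0.082,-0.02,-1.5],[0.57,0.121,0.082,0,-1.65],[0.57,0.121,0.082,0.03,-1.8],[0.57,0.121,0.082,0.06,-1.888],[0.57,0.121,0.082,0.06,-1.888],[0.57,0.121,0.082,0.06,-1.888]],
  ],
  newtons=25,
)

```text
clock: 64.95
tool_pos: [662.1, -87.6, 128.5]
tcp_rot: [[-0.171, 0.985, -0.004], [0.985, 0.171, 0.001], [0.002, -0.004, -1.0]]
contact_force: [0.1, -0.3, 0.6]
width: 50.1
gripper_force: 0.0
```

```bash
python3 - <<'E'
from h import *
plan([(665,-88,50,10),(665,-88,4,10)])
c=cap('wrist');P=cloud(c);X,Y,Z=P[...,0],P[...,1],P[...,2]
m=(c['z_map']>0)&(Z>4)&(Z<22)&(X>655)&(X<712)&(Y<-72)&(Y>-132);a=P[m];print(m.sum())
if m.sum(): H,_,_=np.histogram2d(a[:,0],a[:,1],bins=[np.arange(660,712,5),np.arange(-130,-69,5)]);print(H.astype(int))
E
```

```text
now [662.1 -87.6 128.5] yaw 9.9 q [-10.  16.  68.   0.  96. -20.] w 50.1 t 64.95
(665, -88, 50, 10) -> [-0.001, 0.0031, 0.0784] -0.0024 rows>=1.6
(665, -88, 4, 10) -> [-0.0011, 0.0033, 0.1244] -0.0024 rows>=0.9
860
[[ 0  0  0  0  0  0  0  0  0  0  0  0]
 [ 0  0  0  0  0 20  6  0  0  0  0  0]
 [ 0  0  0  0  2 37 37 18  3  0  0  0]
 [ 0  0  0  0 13 39 34 38 37 13  0  0]
 [ 0  6 30 21 17 24 24 29 34 14  0  0]
 [ 5 30  6 22 32  0  0  3 11  6  0  0]
 [ 8 36  0  8 37  0  0  0  0  0  0  0]
 [ 1 39 24 23 19  0  0  0  0  0  0  0]
 [ 0  1 11 10  0  0  0  0  0  0  0  0]
 [ 0  0  0  0  0  0  0  0  0  0  0  0]]
```

step_arm(
  motion=[
    [[0.57,-0.001,0.003,0.04,0],[0.57,-0.001,0.003,0.08,0],[0.57,-0.001,0.003,0.11,0],[0.57,-0.001,0.003,0.123,0],[0.57,-0.001,0.003,0.123,0],[0,-0.001,0.003,0.123,0],[0,-0.001,0.003,0.123,0],[0,-0.001,0.003,0.123,0],[0,-0.001,0.003,0.123,0],[0,-0.001,0.003,0.123,0],[0,-0.001,0.003,0.123,0],[0,-0.001,0.003,0.123,0],[0,-0.001,0.003,0.123,0]],
  ],
)

```text
clock: 66.3
tool_pos: [666.5, -88.0, 8.0]
tcp_rot: [[-0.174, 0.985, 0.0], [0.985, 0.174, -0.0], [-0.0, 0.0, -1.0]]
contact_force: [0.3, -0.4, 2.1]
width: 10.6
gripper_force: 25.0
```

step_arm(
  motion=[
    [[0,0,0,-0.02,0],[0,0,0,-0.06,0],[0,0,0,-0.11,0],[0,0,0,-0.15,0],[0,0,0,-0.18,0],[0,0,0,-0.18,0]],
  ],
)

```text
clock: 66.9
tool_pos: [668.1, -88.3, 194.1]
tcp_rot: [[-0.174, 0.985, 0.009], [0.985, 0.174, -0.002], [-0.003, 0.009, -1.0]]
contact_force: [-0.0, 0.7, -0.9]
width: 10.7
gripper_force: 25.0
```

```bash
python3 - <<'E'
from h import *
plan([(600,-40,184,30),(558,20,184,60),(558,25,60,87)])
a=cap('side');P=cloud(a)
c=load('wrist');c=cap('wrist');P=cloud(c);X,Y,Z=P[...,0],P[...,1],P[...,2]
m=(c['z_map']>0)&(Z>4)&(Z<22)&(X>655)&(X<712)&(Y<-72)&(Y>-132);a=P[m];print(m.sum())
if m.sum(): H,_,_=np.histogram2d(a[:,0],a[:,1],bins=[np.arange(660,712,5),np.arange(-130,-69,5)]);print(H.astype(int))
E
```

```text
now [668.1 -88.3 194.1] yaw 10.0 q [-10.  16.  61.  -0. 102. -20.] w 10.7 t 66.9
(600, -40, 184, 30) -> [0.0595, -0.0588, 0.0094] -0.3486 rows>=2.3
(558, 20, 184, 60) -> [0.1259, -0.0897, 0.0089] -0.8722 rows>=3.5
(558, 25, 60, 87) -> [0.1312, -0.0899, 0.1328] -1.3435 rows>=3.1
258
[[ 0  0  0  0  0  0  0  0  0  0  0  0]
 [ 0  0  0  0  0  0  0  0  0  0  0  0]
 [ 0  0  0  0  0  0  0  0  0  0  0  0]
 [ 0  0  0  0  0  0  0  0  0  0  0  0]
 [ 0  4 18 15  1  0  0  0  0  0  0  0]
 [ 3 22  5 14 19  0  0  0  0  0  0  0]
 [ 4 20  0  4 23  0  0  0  0  0  0  0]
 [ 0 25 15 16 13  0  0  0  0  0  0  0]
 [ 0  1  8  7  0  0  0  0  0  0  0  0]
 [ 0  0  0  0  0  0  0  0  0  0  0  0]]
```

step_arm(
  motion=[
    [[0,0.04,-0.025,0,0],[0,0.08,-0.05,0,0],[0,0.12,-0.075,0,0],[0,0.146,-0.088,0,0],[0,0.146,-0.088,0.05,0],[0,0.146,-0.088,0.1,0],[0,0.146,-0.088,0.14,0],[0,0.146,-0.088,0.155,0],[0,0.146,-0.088,0.155,0],[0.3,0.146,-0.088,0.155,0],[0.3,0.146,-0.088,0.155,0],[0.3,0.146,-0.088,0.155,0],[0.3,0.146,-0.088,0.12,0],[0.3,0.146,-0.088,0.07,0],[0.3,0.146,-0.088,0.02,0],[0.3,0.1,-0.088,0,0],[0.3,0.05,-0.088,0,0],[0.3,0,-0.088,0,0]],
  ],
)

```text
clock: 68.8
tool_pos: [580.6, -104.5, 190.2]
tcp_rot: [[-0.176, 0.984, 0.004], [0.984, 0.176, -0.001], [-0.002, 0.004, -1.0]]
contact_force: [0.9, 0.5, -0.6]
width: 26.0
gripper_force: 0.0
```

```bash
python3 -c "
from h import *
floor()
plan([(545,-100,190,-40),(540,-200,150,-98.1),(533.7,-301.7,110,-98.1),(533.7,-301.7,4,-98.1)])"
```

```text
side 613 z [20. 23. 38. 53.]
  blob [304, 195, 10, 8, 44] [554.  31.  34.] ext [20. 39. 11.] [100. 101.  98.]
  blob [308, 204, 7, 5, 27] [552.  -8.  36.] ext [16. 15. 11.] [96. 98. 95.]
top 1723 z [19. 23. 37. 55.]
  blob [276, 193, 16, 8, 72] [553.  36.  36.] ext [18. 37. 12.] [99. 96. 92.]
  blob [299, 195, 11, 7, 48] [551. -12.  37.] ext [15. 25. 12.] [101.  98.  94.]
now [ 579.8 -108.8  187.8] yaw 9.7 q [-14.   3.  76.  -0. 101. -24.] w 26.1 t 68.9
(545, -100, 190, -40) -> [0.0145, -0.0329, -0.0022] 0.8668 rows>=5.8
(540, -200, 150, -98.1) -> [-0.0832, -0.0546, 0.038] 1.8808 rows>=6.8
(533.7, -301.7, 110, -98.1) -> [-0.1823, -0.0779, 0.0782] 1.8808 rows>=2.2
(533.7, -301.7, 4, -98.1) -> [-0.182, -0.0779, 0.1842] 1.8808 rows>=2.1
```

step_arm(
  motion=[
    [[0.38,0,-0.01,0,0.15],[0.38,0,-0.02,0,0.3],[0.38,-0.01,-0.03,0,0.45],[0.38,-0.02,-0.035,0,0.6],[0.38,-0.03,-0.04,0,0.75],[0.38,-0.04,-0.045,0,0.9],[0.38,-0.05,-0.05,0,1.05],[0.38,-0.06,-0.05,0,1.2],[0.38,-0.08,-0.055,0,1.35],[0.38,-0.1,-0.06,0.02,1.5],[0.38,-0.13,-0.065,0.04,1.65],[0.38,-0.16,-0.07,0.06,1.8],[0.38,-0.182,-0.078,0.078,1.881],[0.38,-0.182,-0.078,0.078,1.881],[0.38,-0.182,-0.078,0.078,1.881],[0.38,-0.182,-0.078,0.078,1.881]],
  ],
  newtons=5,
)

```text
clock: 70.5
tool_pos: [535.4, -295.1, 111.2]
tcp_rot: [[0.991, -0.133, 0.002], [-0.133, -0.991, -0.001], [0.002, 0.0, -1.0]]
contact_force: [-0.3, 0.0, 0.1]
width: 33.5
gripper_force: 0.0
```

```bash
python3 - <<'E'
from h import *
c=cap('wrist');P=cloud(c);X,Y,Z=P[...,0],P[...,1],P[...,2]
m=((c['z_map']>0)&(c['color'].max(2)<75)&(Z>18)&(Z<34)&(X>440)&(X<570)&(Y>-345)&(Y<-255));a=P[m]
print(m.sum(), a.min(0),a.max(0), cv2.minAreaRect(a[:,:2].astype(np.float32)))
s=cap('side');P=cloud(s);X,Y,Z=P[...,0],P[...,1],P[...,2]
m=((s['z_map']>0)&(s['color'].max(2)<75)&(Z>20)&(Z<34)&(X>460)&(X<560)&(Y>-345)&(Y<-255));a=P[m]
print('side',m.sum(), cv2.minAreaRect(a[:,:2].astype(np.float32)))
weigh(6)
plan([(533.7,-301.7,4,-98.1)])
E
```

```text
2816 [ 470.7967881  -316.8789991    18.74230459] [ 548.75614471 -283.14527331   27.80261092] ((509.5491943359375, -300.2923889160156), (25.986900329589844, 76.61050415039062), 82.2625732421875)
side 368 ((508.86627197265625, -299.8075866699219), (29.71285629272461, 73.05904388427734), 82.28575897216797)
weigh [0.37 0.18 0.33] +- [0.19 0.2  0.12]
now [ 534.7 -295.7  109.9] yaw -97.7 q [-32.   7.  80.   0.  93.  66.] w 32.9 t 70.9
(533.7, -301.7, 4, -98.1) -> [-0.0003, 0.0061, 0.1059] 0.0068 rows>=2.1
```

step_arm(
  motion=[
    [[0.38,0.001,0.008,0.05,0],[0.38,0.001,0.008,0.09,0],[0.38,0.001,0.008,0.106,0],[0.38,0.001,0.008,0.106,0],[0,0.001,0.008,0.106,0],[0,0.001,0.008,0.106,0],[0,0.001,0.008,0.106,0],[0,0.001,0.008,0.106,0],[0,0.001,0.008,0.106,0],[0,0.001,0.008,0.08,0],[0,0.001,0.008,0.04,0],[0,0.001,0.008,0,0],[0,0.001,0.008,-0.03,0],[0,0.001,0.008,-0.03,0],[0,0.001,0.008,-0.03,0],[0,0.001,0.008,-0.03,0]],
  ],
)

```text
clock: 72.5
tool_pos: [533.6, -303.5, 136.8]
tcp_rot: [[0.991, -0.135, -0.004], [-0.135, -0.991, 0.002], [-0.004, -0.002, -1.0]]
contact_force: [-0.1, 0.5, -0.6]
width: 25.6
gripper_force: 5.0
```

```bash
python3 -c "
from h import *
weigh(16);axis()"
```

```text
Traceback (most recent call last):
  File "h.py", line 69, in weigh
    for i in range(k): eyes.capture('wrist'); f.append(telemetry.sense()['contact_force'])
                       ~~~~~~~~~~~~^^^^^^^^^
ValueError: 200 camera calls are used up
```

step_arm(
  motion=[
    [[0,0,0,0,0]],
  ],
)

```text
clock: 73.2
tool_pos: [534.5, -304.0, 139.7]
tcp_rot: [[0.991, -0.135, 0.0], [-0.135, -0.991, -0.0], [0.0, 0.0, -1.0]]
contact_force: [-0.1, 0.3, -1.9]
width: 26.1
gripper_force: 5.0
```

step_arm(
  motion=[
    [[0,0,0,0,0]],
  ],
)

```text
clock: 73.3
tool_pos: [534.5, -304.0, 139.7]
tcp_rot: [[0.991, -0.135, 0.0], [-0.135, -0.991, -0.0], [0.0, 0.0, -1.0]]
contact_force: [0.4, -0.0, -0.6]
width: 25.9
gripper_force: 5.0
```

step_arm(
  motion=[
    [[0,0,0,0,0]],
  ],
)

```text
clock: 73.4
tool_pos: [534.5, -304.0, 139.6]
tcp_rot: [[0.991, -0.135, 0.0], [-0.135, -0.991, -0.0], [0.0, 0.0, -1.0]]
contact_force: [-0.2, -0.5, -1.6]
width: 26.3
gripper_force: 5.0
```

step_arm(
  motion=[
    [[0,0,0,0,0]],
  ],
)

```text
clock: 73.5
tool_pos: [534.5, -304.0, 139.7]
tcp_rot: [[0.991, -0.135, 0.0], [-0.135, -0.991, -0.0], [0.0, 0.0, -1.0]]
contact_force: [0.0, 0.2, -0.7]
width: 26.0
gripper_force: 5.0
```

step_arm(
  motion=[
    [[0,0,0,0,0]],
  ],
)

```text
clock: 73.6
tool_pos: [534.5, -304.0, 139.6]
tcp_rot: [[0.991, -0.135, 0.0], [-0.135, -0.991, -0.0], [0.0, 0.0, -1.0]]
contact_force: [-0.1, 0.1, -1.2]
width: 25.7
gripper_force: 5.0
```

step_arm(
  motion=[
    [[0,0,0,0,0]],
  ],
)

```text
clock: 73.7
tool_pos: [534.5, -304.0, 139.6]
tcp_rot: [[0.991, -0.135, -0.0], [-0.135, -0.991, -0.0], [-0.0, 0.0, -1.0]]
contact_force: [0.3, -0.4, -1.3]
width: 25.8
gripper_force: 5.0
```

step_arm(
  motion=[
    [[0,0,0,0,0]],
  ],
)

```text
clock: 73.8
tool_pos: [534.4, -304.0, 139.6]
tcp_rot: [[0.991, -0.135, -0.0], [-0.135, -0.991, 0.0], [-0.0, -0.0, -1.0]]
contact_force: [0.5, 0.7, -0.8]
width: 25.6
gripper_force: 5.0
```

step_arm(
  motion=[
    [[0,0,0,0,0]],
  ],
)

```text
clock: 73.9
tool_pos: [534.4, -304.0, 139.6]
tcp_rot: [[0.991, -0.135, -0.0], [-0.135, -0.991, 0.0], [-0.0, -0.0, -1.0]]
contact_force: [0.3, 0.3, -1.9]
width: 26.1
gripper_force: 5.0
```

step_arm(
  motion=[
    [[0,0,0,0,0]],
  ],
)

```text
clock: 74.0
tool_pos: [534.5, -304.0, 139.6]
tcp_rot: [[0.991, -0.135, 0.0], [-0.135, -0.991, -0.0], [0.0, 0.0, -1.0]]
contact_force: [0.1, -0.0, -1.7]
width: 26.0
gripper_force: 5.0
```

step_arm(
  motion=[
    [[0,0,0,0,0]],
  ],
)

```text
clock: 74.1
tool_pos: [534.5, -304.0, 139.6]
tcp_rot: [[0.991, -0.135, -0.0], [-0.135, -0.991, 0.0], [-0.0, -0.0, -1.0]]
contact_force: [-0.1, 0.2, -0.3]
width: 26.0
gripper_force: 5.0
```

step_arm(
  motion=[
    [[0,0,0,0,0]],
  ],
)

```text
clock: 74.2
tool_pos: [534.5, -304.1, 139.6]
tcp_rot: [[0.991, -0.135, 0.0], [-0.135, -0.991, -0.0], [0.0, 0.0, -1.0]]
contact_force: [0.3, -0.1, -1.2]
width: 26.3
gripper_force: 5.0
```

step_arm(
  motion=[
    [[0,0,0,0,0]],
  ],
)

```text
clock: 74.3
tool_pos: [534.5, -304.0, 139.6]
tcp_rot: [[0.991, -0.135, -0.0], [-0.135, -0.991, -0.0], [0.0, 0.0, -1.0]]
contact_force: [0.1, 0.1, -1.5]
width: 25.9
gripper_force: 5.0
```

step_arm(
  motion=[
    [[0,0,0,0,0],[0,0,0,0.03,0],[0,0,0,0.05,0],[0,0,0,0,0],[0,0,0,0,0],[0,0,0,0.03,0],[0,0,0,0,0],[0,0,0,0.02,0],[0,0,0,0,0],[0,0,0,0,0],[0,0,0,0,0],[0,0,0,0,0]],
  ],
  newtons=3,
)

```text
clock: 75.5
tool_pos: [534.7, -304.2, 139.7]
tcp_rot: [[0.991, -0.135, 0.001], [-0.135, -0.991, -0.001], [0.001, 0.0, -1.0]]
contact_force: [0.7, 0.6, -1.3]
width: 25.6
gripper_force: 3.0
```

step_arm(
  motion=[
    [[0,0,0,0,0],[0,0,0,0,0],[0,0,0,-0.04,0],[0,0,0,-0.06,0],[0,0,0,-0.06,0]],
  ],
  newtons=60,
)

```text
clock: 76.0
tool_pos: [535.7, -304.8, 203.8]
tcp_rot: [[0.991, -0.135, 0.006], [-0.135, -0.991, -0.004], [0.006, 0.003, -1.0]]
contact_force: [0.8, -0.1, 0.7]
width: 25.5
gripper_force: 60.0
```

```bash
python3 -c "
from h import *
s=telemetry.sense();print(s['moment'],s['contact_force'])
plan([(560,-150,195,-95),(613,12,190,-92.4)])"
```

```text
[-0.00383342  0.10769706 -0.01909034] [ 0.7609772  -0.07112352  0.65835725]
now [ 535.7 -304.8  203.8] yaw -97.7 q [-33.   7.  70.   0. 102.  65.] w 25.5 t 76.0
(560, -150, 195, -95) -> [0.0032, -0.1567, 0.0083] -0.0479 rows>=3.1
(613, 12, 190, -92.4) -> [0.0338, -0.3244, 0.013] -0.0933 rows>=3.4
```

step_arm(
  motion=[
    [[0,0.003,-0.05,0,0],[0,0.005,-0.1,0,-0.03],[0,0.007,-0.15,0,-0.06],[0,0.015,-0.2,0,-0.093],[0,0.02,-0.25,0,-0.093],[0,0.03,-0.3,0,-0.093],[0,0.034,-0.325,0.008,-0.093],[0,0.034,-0.325,0.02,-0.093],[0,0.034,-0.325,0.035,-0.093],[0,0.034,-0.325,0.045,-0.093],[0,0.034,-0.325,0.045,-0.093],[0,0.034,-0.325,0.045,-0.093]],
  ],
)

```text
clock: 77.2
tool_pos: [611.6, 12.1, 154.3]
tcp_rot: [[0.999, -0.044, -0.001], [-0.044, -0.999, -0.0], [-0.001, 0.0, -1.0]]
contact_force: [0.1, 0.1, -0.1]
width: 25.3
gripper_force: 60.0
```

step_arm(
  motion=[
    [[0,0,0,0.003,0],[0,0,0,0.005,0],[0,0,0,0.006,0]],
  ],
)

```text
clock: 77.5
tool_pos: [612.1, 13.2, 148.9]
tcp_rot: [[0.999, -0.043, 0.001], [-0.043, -0.999, -0.0], [0.001, -0.0, -1.0]]
contact_force: [-0.4, 0.0, -1.4]
width: 25.7
gripper_force: 60.0
```

step_arm(
  motion=[
    [[0,0,0,0.002,0],[0,0,0,0.004,0]],
  ],
)

```text
clock: 77.7
tool_pos: [612.5, 13.4, 146.6]
tcp_rot: [[0.999, -0.042, 0.003], [-0.042, -0.999, -0.0], [0.003, 0.0, -1.0]]
contact_force: [-2.8, 0.8, 11.3]
width: 25.5
gripper_force: 60.0
```

step_arm(
  motion=[
    [[0,0,0,0.002,0],[0,0,0,0.004,0]],
  ],
)

```text
clock: 77.9
tool_pos: [613.0, 13.3, 146.4]
tcp_rot: [[0.999, -0.042, 0.007], [-0.042, -0.999, -0.0], [0.007, 0.0, -1.0]]
contact_force: [-7.2, -0.7, 24.1]
width: 25.1
gripper_force: 60.0
```

step_arm(
  motion=[
    [[0,0,0,-0.04,0],[0,0,0,-0.04,0],[0,0,0,-0.04,0],[0,0,0,-0.004,0],[0,0,0,-0.04,0],[0,0,0,-0.04,0],[0,0,0,-0.04,0],[0,0,0,-0.004,0],[0,0,0,-0.04,0],[0,0,0,-0.04,0],[0,0,0,-0.04,0],[0,0,0,-0.003,0],[0,0,0,-0.04,0],[0,0,0,-0.04,0],[0,0,0,-0.04,0],[0,0,0,-0.003,0],[0,0,0,-0.04,0],[0,0,0,-0.04,0],[0,0,0,-0.04,0],[0,0,0,-0.04,0]],
  ],
)

```text
clock: 79.9
tool_pos: [614.1, 13.3, 183.8]
tcp_rot: [[0.999, -0.042, 0.007], [-0.042, -0.999, -0.0], [0.007, -0.0, -1.0]]
contact_force: [-0.2, 0.9, -1.3]
width: 25.6
gripper_force: 60.0
```

step_arm(
  motion=[
    [[0,0,0,0,0]],
  ],
)

```text
clock: 80.0
tool_pos: [613.2, 13.4, 182.3]
tcp_rot: [[0.999, -0.042, 0.004], [-0.042, -0.999, -0.0], [0.004, -0.0, -1.0]]
contact_force: [0.1, -0.6, -1.1]
width: 25.5
gripper_force: 60.0
```

step_arm(
  motion=[
    [[0,0,0,0,0]],
  ],
)

```text
clock: 80.1
tool_pos: [612.6, 13.4, 181.2]
tcp_rot: [[0.999, -0.042, 0.002], [-0.042, -0.999, -0.0], [0.002, -0.0, -1.0]]
contact_force: [-0.6, -0.2, -1.3]
width: 25.5
gripper_force: 60.0
```

step_arm(
  motion=[
    [[0,0,0,0,0]],
  ],
)

```text
clock: 80.2
tool_pos: [612.2, 13.4, 180.7]
tcp_rot: [[0.999, -0.042, 0.0], [-0.042, -0.999, -0.0], [0.0, 0.0, -1.0]]
contact_force: [-0.3, 0.7, -1.4]
width: 25.4
gripper_force: 60.0
```

step_arm(
  motion=[
    [[0,0,0,0,0]],
  ],
)

```text
clock: 80.3
tool_pos: [612.0, 13.4, 180.5]
tcp_rot: [[0.999, -0.042, -0.0], [-0.042, -0.999, -0.0], [-0.0, 0.0, -1.0]]
contact_force: [-0.4, 0.3, -0.8]
width: 25.6
gripper_force: 60.0
```

step_arm(
  motion=[
    [[0,0,0,0,0]],
  ],
)

```text
clock: 80.4
tool_pos: [611.9, 13.4, 180.4]
tcp_rot: [[0.999, -0.042, -0.0], [-0.042, -0.999, -0.0], [-0.0, 0.0, -1.0]]
contact_force: [0.2, 0.1, -0.2]
width: 25.5
gripper_force: 60.0
```

step_arm(
  motion=[
    [[0,0,0,0,0]],
  ],
)

```text
clock: 80.5
tool_pos: [611.9, 13.4, 180.5]
tcp_rot: [[0.999, -0.042, -0.0], [-0.042, -0.999, 0.0], [-0.0, -0.0, -1.0]]
contact_force: [-0.2, -0.1, -0.8]
width: 25.2
gripper_force: 60.0
```

step_arm(
  motion=[
    [[0,0,0,0,0]],
  ],
)

```text
clock: 80.6
tool_pos: [611.9, 13.4, 180.6]
tcp_rot: [[0.999, -0.042, -0.0], [-0.042, -0.999, 0.0], [-0.0, -0.0, -1.0]]
contact_force: [-0.6, -0.4, 0.0]
width: 25.6
gripper_force: 60.0
```

step_arm(
  motion=[
    [[0,0,0,0,0]],
  ],
)

```text
clock: 80.7
tool_pos: [612.0, 13.4, 180.6]
tcp_rot: [[0.999, -0.042, 0.0], [-0.042, -0.999, -0.0], [0.0, 0.0, -1.0]]
contact_force: [0.2, -0.8, -1.0]
width: 25.9
gripper_force: 60.0
```

step_arm(
  motion=[
    [[0,0,0,0,0]],
  ],
)

```text
clock: 80.8
tool_pos: [612.0, 13.4, 180.6]
tcp_rot: [[0.999, -0.042, 0.0], [-0.042, -0.999, -0.0], [0.0, 0.0, -1.0]]
contact_force: [-0.5, -0.5, -0.5]
width: 25.8
gripper_force: 60.0
```

step_arm(
  motion=[
    [[0,0,0,0,0]],
  ],
)

```text
clock: 80.9
tool_pos: [612.0, 13.4, 180.6]
tcp_rot: [[0.999, -0.042, 0.0], [-0.042, -0.999, -0.0], [0.0, 0.0, -1.0]]
contact_force: [-0.7, 0.2, -0.9]
width: 25.6
gripper_force: 60.0
```

step_arm(
  motion=[
    [[0,0,0,0.015,0],[0,0,0,0.026,0],[0,0,0,0.028,0],[0,0,0,0.03,0],[0,0,0,0.031,0]],
  ],
)

```text
clock: 81.4
tool_pos: [611.9, 13.4, 149.4]
tcp_rot: [[0.999, -0.042, -0.0], [-0.042, -0.999, -0.0], [-0.0, 0.0, -1.0]]
contact_force: [-0.3, 0.4, -0.6]
width: 25.5
gripper_force: 60.0
```

step_arm(
  motion=[
    [[0,0,0,0.001,0],[0,0,0,0.002,0]],
  ],
)

```text
clock: 81.6
tool_pos: [612.2, 13.4, 148.1]
tcp_rot: [[0.999, -0.042, 0.001], [-0.042, -0.999, -0.0], [0.001, -0.0, -1.0]]
contact_force: [-0.0, -0.1, -1.7]
width: 25.7
gripper_force: 60.0
```

step_arm(
  motion=[
    [[0,0,0,0.001,0],[0,0,0,0.002,0]],
  ],
)

```text
clock: 81.8
tool_pos: [612.1, 13.4, 145.8]
tcp_rot: [[0.999, -0.042, 0.0], [-0.042, -0.999, -0.0], [0.0, 0.0, -1.0]]
contact_force: [-0.4, -1.0, -0.7]
width: 25.2
gripper_force: 60.0
```

step_arm(
  motion=[
    [[0,0,0,0.001,0],[0,0,0,0.002,0]],
  ],
)

```text
clock: 82.0
tool_pos: [611.9, 13.4, 143.5]
tcp_rot: [[0.999, -0.042, -0.0], [-0.042, -0.999, 0.0], [-0.0, -0.0, -1.0]]
contact_force: [0.2, 0.4, -0.2]
width: 25.7
gripper_force: 60.0
```

step_arm(
  motion=[
    [[0,0,0,0.001,0],[0,0,0,0.002,0]],
  ],
)

```text
clock: 82.2
tool_pos: [612.0, 13.4, 141.6]
tcp_rot: [[0.999, -0.042, 0.0], [-0.042, -0.999, -0.0], [0.0, -0.0, -1.0]]
contact_force: [0.1, 0.6, 3.0]
width: 26.0
gripper_force: 60.0
```

step_arm(
  motion=[
    [[0,0,0,0.001,0],[0,0,0,0.002,0]],
  ],
)

```text
clock: 82.4
tool_pos: [612.2, 13.4, 141.3]
tcp_rot: [[0.999, -0.042, 0.002], [-0.042, -0.999, -0.0], [0.002, -0.0, -1.0]]
contact_force: [-2.3, 0.4, 8.6]
width: 25.4
gripper_force: 60.0
```

step_arm(
  motion=[
    [[0,0,0,-0.042,0],[0,0,0,-0.042,0],[0,0,0,-0.042,0],[0,0,0,-0.001,0],[0,0,0,-0.042,0],[0,0,0,-0.042,0],[0,0,0,-0.042,0],[0,0,0,0,0],[0,0,0,-0.042,0],[0,0,0,-0.042,0],[0,0,0,-0.042,0],[0,0,0,0.001,0],[0,0,0,-0.042,0],[0,0,0,-0.042,0],[0,0,0,-0.042,0],[0,0,0,0.002,0],[0,0,0,-0.042,0],[0,0,0,-0.042,0],[0,0,0,-0.042,0],[0,0,0,-0.042,0]],
  ],
)

```text
clock: 84.4
tool_pos: [616.3, 13.3, 188.9]
tcp_rot: [[0.999, -0.042, 0.015], [-0.042, -0.999, -0.0], [0.015, -0.0, -1.0]]
contact_force: [1.3, 0.1, -0.6]
width: 25.8
gripper_force: 60.0
```

step_arm(
  motion=[
    [[0,-0.02,0,0,0],[0,-0.02,0,0,0],[0,-0.02,0,0,0],[0,-0.02,0,0,0]],
  ],
)

```text
clock: 84.8
tool_pos: [593.4, 14.2, 183.0]
tcp_rot: [[0.999, -0.042, 0.003], [-0.042, -0.999, -0.0], [0.003, -0.0, -1.0]]
contact_force: [0.1, -0.5, -0.1]
width: 24.8
gripper_force: 60.0
```

step_arm(
  motion=[
    [[0,0,0,0,0]],
  ],
)

```text
clock: 84.9
tool_pos: [592.8, 14.2, 182.0]
tcp_rot: [[0.999, -0.042, 0.001], [-0.042, -0.999, -0.0], [0.001, 0.0, -1.0]]
contact_force: [-0.6, 0.5, -0.8]
width: 25.4
gripper_force: 60.0
```

step_arm(
  motion=[
    [[0,0,0,0,0]],
  ],
)

```text
clock: 85.0
tool_pos: [592.4, 14.2, 181.6]
tcp_rot: [[0.999, -0.042, 0.0], [-0.042, -0.999, -0.0], [0.0, 0.0, -1.0]]
contact_force: [-1.5, 1.1, -0.3]
width: 25.4
gripper_force: 60.0
```

step_arm(
  motion=[
    [[0,0,0,0,0]],
  ],
)

```text
clock: 85.1
tool_pos: [592.2, 14.2, 181.4]
tcp_rot: [[0.999, -0.042, -0.0], [-0.042, -0.999, -0.0], [-0.0, 0.0, -1.0]]
contact_force: [0.3, -0.3, -0.1]
width: 25.9
gripper_force: 60.0
```

step_arm(
  motion=[
    [[0,0,0,0,0]],
  ],
)

```text
clock: 85.2
tool_pos: [592.0, 14.3, 181.4]
tcp_rot: [[0.999, -0.042, -0.0], [-0.042, -0.999, -0.0], [-0.0, 0.0, -1.0]]
contact_force: [0.1, 0.7, 0.6]
width: 25.5
gripper_force: 60.0
```

step_arm(
  motion=[
    [[0,0,0,0,0]],
  ],
)

```text
clock: 85.3
tool_pos: [592.0, 14.3, 181.5]
tcp_rot: [[0.999, -0.042, -0.0], [-0.042, -0.999, 0.0], [-0.0, -0.0, -1.0]]
contact_force: [0.2, -0.1, -0.8]
width: 25.4
gripper_force: 60.0
```

step_arm(
  motion=[
    [[0,0,0,0,0]],
  ],
)

```text
clock: 85.4
tool_pos: [592.0, 14.3, 181.6]
tcp_rot: [[0.999, -0.042, -0.0], [-0.042, -0.999, -0.0], [-0.0, 0.0, -1.0]]
contact_force: [-0.4, 0.6, 0.3]
width: 25.6
gripper_force: 60.0
```

step_arm(
  motion=[
    [[0,0,0,0,0]],
  ],
)

```text
clock: 85.5
tool_pos: [592.0, 14.3, 181.6]
tcp_rot: [[0.999, -0.042, 0.0], [-0.042, -0.999, -0.0], [0.0, 0.0, -1.0]]
contact_force: [0.7, 0.6, -0.7]
width: 25.4
gripper_force: 60.0
```

step_arm(
  motion=[
    [[0,0,0,0,0]],
  ],
)

```text
clock: 85.6
tool_pos: [592.0, 14.3, 181.6]
tcp_rot: [[0.999, -0.042, 0.0], [-0.042, -0.999, 0.0], [0.0, -0.0, -1.0]]
contact_force: [0.2, -0.5, -1.2]
width: 25.9
gripper_force: 60.0
```

step_arm(
  motion=[
    [[0,0,0,0,0]],
  ],
)

```text
clock: 85.7
tool_pos: [592.0, 14.2, 181.6]
tcp_rot: [[0.999, -0.042, 0.0], [-0.042, -0.999, -0.0], [0.0, 0.0, -1.0]]
contact_force: [-0.3, -0.2, -1.1]
width: 25.7
gripper_force: 60.0
```

step_arm(
  motion=[
    [[0,0,0,0,0]],
  ],
)

```text
clock: 85.8
tool_pos: [592.0, 14.2, 181.6]
tcp_rot: [[0.999, -0.042, 0.0], [-0.042, -0.999, -0.0], [0.0, 0.0, -1.0]]
contact_force: [-0.0, 0.2, -0.2]
width: 25.6
gripper_force: 60.0
```

step_arm(
  motion=[
    [[0,0,0,0,0]],
  ],
)

```text
clock: 85.9
tool_pos: [592.0, 14.3, 181.6]
tcp_rot: [[0.999, -0.042, 0.0], [-0.042, -0.999, 0.0], [0.0, -0.0, -1.0]]
contact_force: [-0.3, -0.5, 0.1]
width: 25.6
gripper_force: 60.0
```

step_arm(
  motion=[
    [[0,0,0,0,0]],
  ],
)

```text
clock: 86.0
tool_pos: [592.0, 14.3, 181.6]
tcp_rot: [[0.999, -0.042, 0.0], [-0.042, -0.999, 0.0], [0.0, -0.0, -1.0]]
contact_force: [-0.6, -0.1, -0.8]
width: 25.7
gripper_force: 60.0
```

```bash
python3 -c "
from h import *
plan([(540,150,182,-95),(465,259.5,150,-98.2),(465,259.5,64,-98.2)])"
```

```text
now [592.   14.3 181.6] yaw -92.4 q [ -2.   4.  76.   0. 100.  91.] w 25.7 t 86.0
(540, 150, 182, -95) -> [-0.0576, -0.1334, -0.0004] 0.0451 rows>=2.9
(465, 259.5, 150, -98.2) -> [-0.1372, -0.2397, 0.0316] 0.101 rows>=2.7
(465, 259.5, 64, -98.2) -> [-0.1372, -0.2396, 0.1176] 0.101 rows>=1.7
```

step_arm(
  motion=[
    [[0,-0.02,-0.045,0,0.03],[0,-0.04,-0.09,0,0.06],[0,-0.058,-0.133,0,0.1],[0,-0.09,-0.17,0,0.1],[0,-0.12,-0.21,0,0.1],[0,-0.137,-0.24,0.03,0.1],[0,-0.137,-0.24,0.07,0.1],[0,-0.137,-0.24,0.11,0.1],[0,-0.137,-0.24,0.116,0.1],[0,-0.137,-0.24,0.118,0.1],[0,-0.137,-0.24,0.12,0.1],[0,-0.137,-0.24,0.121,0.1]],
  ],
)

```text
clock: 87.2
tool_pos: [466.7, 260.2, 63.1]
tcp_rot: [[0.99, -0.142, 0.004], [-0.142, -0.99, 0.002], [0.003, -0.002, -1.0]]
contact_force: [-0.3, 0.6, -0.8]
width: 25.3
gripper_force: 60.0
```

step_arm(
  motion=[
    [[0,0,0,0.001,0],[0,0,0,0.002,0]],
  ],
)

```text
clock: 87.4
tool_pos: [465.9, 260.0, 59.8]
tcp_rot: [[0.99, -0.142, 0.002], [-0.142, -0.99, 0.001], [0.002, -0.001, -1.0]]
contact_force: [0.5, -0.1, -1.2]
width: 26.0
gripper_force: 60.0
```

step_arm(
  motion=[
    [[0,0,0,0.001,0],[0,0,0,0.002,0]],
  ],
)

```text
clock: 87.6
tool_pos: [465.3, 259.8, 56.8]
tcp_rot: [[0.99, -0.142, 0.0], [-0.142, -0.99, 0.0], [0.0, -0.0, -1.0]]
contact_force: [1.5, -0.7, -0.2]
width: 25.5
gripper_force: 60.0
```

step_arm(
  motion=[
    [[0,0,0,0.001,0],[0,0,0,0.002,0]],
  ],
)

```text
clock: 87.8
tool_pos: [465.2, 259.8, 54.5]
tcp_rot: [[0.99, -0.142, -0.0], [-0.142, -0.99, -0.0], [-0.0, 0.0, -1.0]]
contact_force: [-0.4, 0.5, -0.8]
width: 25.7
gripper_force: 60.0
```

step_arm(
  motion=[
    [[0,0,0,0.001,0],[0,0,0,0.002,0]],
  ],
)

```text
clock: 88.0
tool_pos: [465.3, 259.8, 53.0]
tcp_rot: [[0.99, -0.142, 0.0], [-0.142, -0.99, 0.0], [0.0, -0.0, -1.0]]
contact_force: [-1.5, -0.5, 5.5]
width: 25.7
gripper_force: 60.0
```

step_arm(
  motion=[
    [[0,0,0,0.001,0],[0,0,0,0.002,0]],
  ],
)

```text
clock: 88.2
tool_pos: [465.6, 259.9, 52.8]
tcp_rot: [[0.99, -0.142, 0.001], [-0.142, -0.99, 0.0], [0.001, -0.001, -1.0]]
contact_force: [-5.7, -2.8, 14.2]
width: 25.2
gripper_force: 60.0
```

step_arm(
  motion=[
    [[0,0,0,-0.002,0],[0,0.004,0,-0.002,0],[0,0.008,0,0,0],[0,0.013,0,0.002,0],[0,0.018,0,0.005,0],[0,0.023,0,0.008,0],[0,0.028,0,0.011,0],[0,0.033,0,0.014,0],[0,0.037,0,0.0165,0],[0,0.037,0,0.0165,0]],
  ],
  newtons=3,
)

```text
clock: 89.2
tool_pos: [502.4, 254.5, 33.5]
tcp_rot: [[0.99, -0.142, 0.0], [-0.142, -0.99, -0.0], [0.0, 0.0, -1.0]]
contact_force: [0.8, 0.2, 1.2]
width: 26.0
gripper_force: 3.0
```

step_arm(
  motion=[
    [[0,0,0,0,0]],
  ],
)

```text
clock: 89.3
tool_pos: [501.8, 254.4, 33.5]
tcp_rot: [[0.99, -0.142, -0.001], [-0.142, -0.99, -0.0], [-0.0, 0.001, -1.0]]
contact_force: [-0.4, -1.3, 1.4]
width: 26.2
gripper_force: 3.0
```

step_arm(
  motion=[
    [[0,0.005,0,0,0],[0,0.01,0,0,0],[0,0.01,0,0,0],[0.36,0.01,0,0,0],[0.36,0.01,0,0,0],[0.36,0.01,0,0,0],[0.36,0.01,0,0,0],[0.36,0.01,0,-0.03,0],[0.36,0.01,0,-0.07,0],[0.36,0.01,0,-0.09,0],[0.36,0.01,0,-0.09,0],[0,0.01,0,-0.09,0],[0,0.01,0,-0.09,0],[0,0.01,0,-0.09,0],[0,0.01,0,-0.09,0]],
  ],
  newtons=3,
)

```text
clock: 90.8
tool_pos: [511.2, 252.9, 122.6]
tcp_rot: [[0.99, -0.142, -0.002], [-0.142, -0.99, -0.001], [-0.002, 0.001, -1.0]]
contact_force: [0.3, -0.6, -0.9]
width: 3.3
gripper_force: 0.0
```

step_arm(
  motion=[
    [[0,0,0,0.02,0],[0,0,0,0.04,0],[0,0,0,0.055,0],[0,0,0,0.065,0],[0,0,0,0.07,0],[0,0,0,0.07,0]],
  ],
)

```text
clock: 91.4
tool_pos: [511.6, 253.1, 53.9]
tcp_rot: [[0.99, -0.142, -0.0], [-0.142, -0.99, -0.0], [-0.0, 0.0, -1.0]]
contact_force: [0.3, 0.2, 0.8]
width: 0.6
gripper_force: 0.0
```

step_arm(
  motion=[
    [[0,-0.012,0,0.01,0],[0,-0.012,0,0.016,0],[0,-0.012,0,0.019,0],[0,-0.012,0,0.021,0]],
  ],
)

```text
clock: 91.8
tool_pos: [500.7, 256.4, 41.3]
tcp_rot: [[0.99, -0.141, 0.004], [-0.141, -0.99, 0.004], [0.004, -0.004, -1.0]]
contact_force: [-19.9, -4.6, 41.7]
width: 0.5
gripper_force: 21.7
```

step_arm(
  motion=[
    [[0,0,0,0.001,0],[0,0,0,0.002,0]],
  ],
)

```text
clock: 92.0
tool_pos: [500.8, 256.6, 41.2]
tcp_rot: [[0.99, -0.141, 0.005], [-0.141, -0.99, 0.004], [0.004, -0.005, -1.0]]
contact_force: [-22.5, -5.3, 45.5]
width: 0.5
gripper_force: 24.2
```

step_arm(
  motion=[
    [[0,0,0,0.001,0],[0,0,0,0.002,0]],
  ],
)

```text
clock: 92.2
tool_pos: [500.9, 256.8, 41.0]
tcp_rot: [[0.99, -0.141, 0.006], [-0.141, -0.99, 0.005], [0.005, -0.005, -1.0]]
contact_force: [-26.7, -6.8, 53.9]
width: 0.4
gripper_force: 28.5
```

step_arm(
  motion=[
    [[0,0,0,0.001,0],[0,0,0,0.002,0]],
  ],
)

```text
clock: 92.4
tool_pos: [501.1, 256.9, 40.8]
tcp_rot: [[0.99, -0.141, 0.007], [-0.141, -0.99, 0.005], [0.006, -0.006, -1.0]]
contact_force: [-30.4, -8.2, 62.1]
width: 0.5
gripper_force: 32.8
```

step_arm(
  motion=[
    [[0,0,0,0.001,0],[0,0,0,0.002,0]],
  ],
)

```text
clock: 92.6
tool_pos: [501.2, 257.1, 40.7]
tcp_rot: [[0.99, -0.141, 0.007], [-0.141, -0.99, 0.006], [0.006, -0.007, -1.0]]
contact_force: [-35.6, -9.1, 69.6]
width: 0.7
gripper_force: 37.2
```

step_arm(
  motion=[
    [[0,0,0,-0.03,0],[0,0,0,-0.07,0],[0,0,0,-0.08,0],[0,0,0,-0.08,0],[0,0,0,-0.08,0]],
  ],
)

```text
clock: 93.1
tool_pos: [499.6, 254.7, 103.9]
tcp_rot: [[0.99, -0.142, -0.001], [-0.142, -0.99, -0.0], [-0.001, 0.001, -1.0]]
contact_force: [0.3, -0.0, -0.2]
width: 0.4
gripper_force: 0.0
```

```bash
python3 -c "
from h import *
plan([(572,247,112,-98.2),(572,247,38,-98.2),(540,251.5,38,-98.2)])"
```

```text
now [499.6 254.7 103.9] yaw -98.1 q [ 24.  -0.  88.   0.  92. 122.] w 0.4 t 93.1
(572, 247, 112, -98.2) -> [0.0727, -0.0026, -0.0082] 0.0009 rows>=1.5
(572, 247, 38, -98.2) -> [0.0728, -0.0027, 0.0658] 0.0009 rows>=1.5
(540, 251.5, 38, -98.2) -> [0.0405, -0.0026, 0.0658] 0.0009 rows>=0.6
```

step_arm(
  motion=[
    [[0,0.04,-0.003,0,0],[0,0.073,-0.003,0,0],[0,0.073,-0.003,0,0],[0,0.073,-0.003,0.03,0],[0,0.073,-0.003,0.05,0],[0,0.073,-0.003,0.06,0],[0,0.073,-0.003,0.065,0],[0,0.073,-0.003,0.065,0]],
  ],
)

```text
clock: 93.9
tool_pos: [571.8, 247.4, 39.3]
tcp_rot: [[0.99, -0.142, -0.002], [-0.142, -0.99, -0.001], [-0.001, 0.001, -1.0]]
contact_force: [-0.7, -0.8, 0.5]
width: 0.4
gripper_force: 0.0
```

step_arm(
  motion=[
    [[0,-0.007,0,0,0],[0,-0.014,0,0,0]],
  ],
)

```text
clock: 94.1
tool_pos: [558.8, 249.8, 41.5]
tcp_rot: [[0.99, -0.142, 0.002], [-0.142, -0.99, 0.001], [0.002, -0.001, -1.0]]
contact_force: [0.8, 0.5, 1.1]
width: 0.5
gripper_force: 0.2
```

step_arm(
  motion=[
    [[0,-0.005,0,0,0],[0,-0.01,0,0,0]],
  ],
)

```text
clock: 94.3
tool_pos: [548.5, 251.2, 40.9]
tcp_rot: [[0.99, -0.141, 0.001], [-0.141, -0.99, 0.0], [0.001, -0.001, -1.0]]
contact_force: [-0.3, -0.2, -0.1]
width: 0.5
gripper_force: 0.2
```

step_arm(
  motion=[
    [[0,-0.005,0,0,0],[0,-0.01,0,0,0]],
  ],
)

```text
clock: 94.5
tool_pos: [538.5, 252.4, 40.3]
tcp_rot: [[0.99, -0.142, 0.0], [-0.142, -0.99, 0.0], [0.0, -0.0, -1.0]]
contact_force: [0.2, -0.9, 0.2]
width: 0.6
gripper_force: 0.2
```

step_arm(
  motion=[
    [[0,-0.004,0,0,0],[0,-0.006,0,0,0],[0,-0.006,0,0,0],[0,-0.006,0,-0.03,0],[0,-0.03,0,-0.03,0],[0,-0.034,0,-0.03,0],[0,-0.034,0,-0.03,0],[0,-0.034,0,-0.01,0],[0,-0.034,0,-0.005,0],[0,-0.034,0,-0.003,0]],
  ],
)

```text
clock: 95.5
tool_pos: [504.7, 256.5, 41.4]
tcp_rot: [[0.99, -0.142, -0.003], [-0.142, -0.99, -0.001], [-0.003, 0.002, -1.0]]
contact_force: [-0.9, -0.1, 0.7]
width: 0.5
gripper_force: 0.0
```

step_arm(
  motion=[
    [[0,0,0,0.001,0],[0,0,0,0.0025,0]],
  ],
)

```text
clock: 95.7
tool_pos: [505.7, 257.2, 41.1]
tcp_rot: [[0.99, -0.142, 0.001], [-0.142, -0.99, 0.0], [0.001, -0.0, -1.0]]
contact_force: [0.5, -0.2, -0.2]
width: 0.4
gripper_force: 0.0
```

step_arm(
  motion=[
    [[0,0,0,0.001,0],[0,0,0,0.0025,0]],
  ],
)

```text
clock: 95.9
tool_pos: [505.6, 257.2, 38.6]
tcp_rot: [[0.99, -0.142, 0.001], [-0.142, -0.99, 0.0], [0.001, -0.0, -1.0]]
contact_force: [0.0, 0.1, 0.5]
width: 0.7
gripper_force: 0.0
```

step_arm(
  motion=[
    [[0,0,0,0.001,0],[0,0,0,0.0025,0]],
  ],
)

```text
clock: 96.1
tool_pos: [505.3, 257.2, 35.7]
tcp_rot: [[0.99, -0.142, 0.0], [-0.142, -0.99, 0.0], [0.0, -0.0, -1.0]]
contact_force: [0.7, -0.6, 0.6]
width: 0.6
gripper_force: 0.0
```

Lower than before without contact; continue to about 28.

step_arm(
  motion=[
    [[0,0,0,0.001,0],[0,0,0,0.0025,0]],
  ],
)

```text
clock: 96.3
tool_pos: [505.2, 257.1, 33.1]
tcp_rot: [[0.99, -0.142, 0.0], [-0.142, -0.99, 0.0], [0.0, -0.0, -1.0]]
contact_force: [0.3, 0.4, 0.2]
width: 0.6
gripper_force: 0.0
```

step_arm(
  motion=[
    [[0,0,0,0.001,0],[0,0,0,0.0025,0]],
  ],
)

```text
clock: 96.5
tool_pos: [505.3, 257.1, 30.6]
tcp_rot: [[0.99, -0.142, 0.0], [-0.142, -0.99, 0.0], [0.0, -0.0, -1.0]]
contact_force: [0.3, -0.0, 0.5]
width: 0.5
gripper_force: 0.0
```

step_arm(
  motion=[
    [[0,0,0,0.001,0],[0,0,0,0.002,0]],
  ],
)

```text
clock: 96.7
tool_pos: [505.4, 257.2, 30.3]
tcp_rot: [[0.99, -0.142, 0.001], [-0.142, -0.99, 0.0], [0.001, -0.0, -1.0]]
contact_force: [-4.9, -2.6, 12.5]
width: 0.3
gripper_force: 6.3
```

step_arm(
  motion=[
    [[0,0,0,-0.03,0],[0,0,0,-0.07,0],[0,0,0,-0.11,0],[0,0,0,-0.12,0],[0,0,0,-0.12,0]],
  ],
)

```text
clock: 97.2
tool_pos: [506.3, 257.6, 151.0]
tcp_rot: [[0.99, -0.142, 0.004], [-0.142, -0.99, 0.002], [0.004, -0.002, -1.0]]
contact_force: [0.2, -0.2, -0.8]
width: 0.1
gripper_force: 0.0
```

```bash
python3 -c "
from h import *
plan([(420,24,150,-92.4),(420,24,34,-92.4)])"
```

```text
now [506.3 257.6 151. ] yaw -98.1 q [ 24.  -0.  83.  -0.  97. 122.] w 0.1 t 97.2
(420, 24, 150, -92.4) -> [-0.0523, 0.2435, 0.0002] -0.1003 rows>=5.0
(420, 24, 34, -92.4) -> [-0.0528, 0.2437, 0.1162] -0.1003 rows>=2.3
```

step_arm(
  motion=[
    [[0,-0.01,0.045,0,0],[0,-0.02,0.09,0,-0.03],[0,-0.03,0.135,0,-0.06],[0,-0.04,0.18,0,-0.1],[0,-0.05,0.22,0,-0.1],[0,-0.053,0.243,0,-0.1],[0,-0.053,0.243,0.04,-0.1],[0,-0.053,0.243,0.08,-0.1],[0,-0.053,0.243,0.116,-0.1],[0,-0.053,0.243,0.116,-0.1],[0,-0.053,0.243,0.116,-0.1]],
  ],
  newtons=20,
)

```text
clock: 98.3
tool_pos: [417.2, 24.1, 31.4]
tcp_rot: [[0.999, -0.042, -0.003], [-0.042, -0.999, 0.0], [-0.003, 0.0, -1.0]]
contact_force: [-1.0, -0.3, 0.1]
width: 0.4
gripper_force: 0.0
```

step_arm(
  motion=[
    [[0,0.01,0,0,0],[0,0.025,0,0,0],[0,0.04,0,0,0],[0,0.055,0,0,0],[0,0.07,0,0,0],[0,0.085,0,0,0],[0,0.1,0,0,0],[0,0.11,0,0,0],[0,0.116,0,0,0]],
  ],
)

```text
clock: 99.2
tool_pos: [535.7, 19.3, 34.3]
tcp_rot: [[0.999, -0.042, 0.002], [-0.042, -0.999, 0.0], [0.002, -0.0, -1.0]]
contact_force: [-2.7, -0.7, 0.9]
width: 0.3
gripper_force: 0.8
```

step_arm(
  motion=[
    [[0,0.002,0,0,0],[0,0.004,0,0,0]],
  ],
)

```text
clock: 99.4
tool_pos: [538.3, 19.2, 33.0]
tcp_rot: [[0.999, -0.042, 0.0], [-0.042, -0.999, 0.0], [0.0, -0.0, -1.0]]
contact_force: [-1.5, -0.4, 0.6]
width: 0.5
gripper_force: 0.6
```

step_arm(
  motion=[
    [[0,0.002,0,0,0],[0,0.004,0,0,0]],
  ],
)

```text
clock: 99.6
tool_pos: [542.1, 19.0, 32.7]
tcp_rot: [[0.999, -0.042, 0.0], [-0.042, -0.999, 0.0], [0.0, -0.0, -1.0]]
contact_force: [-1.0, 1.1, -0.0]
width: 0.6
gripper_force: 0.5
```

step_arm(
  motion=[
    [[0,0.002,0,0,0],[0,0.004,0,0,0]],
  ],
)

```text
clock: 99.8
tool_pos: [546.3, 18.7, 32.7]
tcp_rot: [[0.999, -0.042, 0.0], [-0.042, -0.999, 0.0], [0.0, -0.0, -1.0]]
contact_force: [-1.4, -0.6, 0.9]
width: 0.4
gripper_force: 0.5
```

step_arm(
  motion=[
    [[0,0.002,0,0,0],[0,0.004,0,0,0]],
  ],
)

```text
clock: 100.0
tool_pos: [549.7, 18.5, 32.5]
tcp_rot: [[0.999, -0.042, -0.002], [-0.042, -0.999, 0.0], [-0.002, 0.0, -1.0]]
contact_force: [-8.8, 0.1, 6.0]
width: 0.5
gripper_force: 4.5
```

step_arm(
  motion=[
    [[0,0.002,0,0,0],[0,0.004,0,0,0]],
  ],
)

```text
clock: 100.2
tool_pos: [549.9, 18.5, 32.5]
tcp_rot: [[0.999, -0.042, -0.011], [-0.042, -0.999, 0.0], [-0.011, 0.0, -1.0]]
contact_force: [-25.9, 0.3, 16.5]
width: 0.8
gripper_force: 13.0
```

step_arm(
  motion=[
    [[0,-0.02,0,0,0],[0,-0.035,0,0,0],[0,-0.05,0,0,0],[0,-0.05,0,-0.05,0],[0,-0.05,0,-0.1,0],[0,-0.05,0,-0.15,0],[0,-0.05,0,-0.2,0],[0,-0.05,0,-0.2,0],[0,-0.05,0,-0.2,0],[0,-0.05,0,-0.2,0]],
  ],
)

```text
clock: 101.2
tool_pos: [504.0, 20.4, 230.9]
tcp_rot: [[0.999, -0.042, -0.002], [-0.042, -0.999, 0.0], [-0.002, 0.0, -1.0]]
contact_force: [-0.1, 0.8, -0.0]
width: 0.5
gripper_force: 0.0
```

```bash
python3 -c "
from bench import hand_in
print(hand_in())"
```

```text
the job is handed in; nothing more can be done
None
```

Job handed in at 101 s: all three tubes lie in the tray and the drawer is pushed home, but I could confirm only two pins in the drawer — those two came out on the bench during handling, not over the drawer, so I picked them up and put them in; the third was rapped out over the drawer after the camera calls ran out and is inferred only from the tube's weight, I left the third tube's position to touch, and one probe in the tray pressed with about 70 N at the fingertips.

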